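Wind the rotary table to its stop and lock it

ROBOT

A 7-joint arm with a two-finger parallel gripper is mounted at the origin on the work surface. World frame = base frame: x ahead of the robot, y to its left, z up, the work surface at z = 0. Lengths are in m, angles in rad, forces in N, time in s.
With the tool pointing down it reaches from about 0.4 to 0.75 m from the base axis. Payload 19.5 kg.
Tool frame: the origin (TCP) lies midway between the tips of the shut fingers; the grasp point (between the pads) lies 19 mm behind it; x points along the fingers, z is the direction in which the jaws open and shut, and the axes are right-handed (so a half turn about x gives the same grasp; the last joint's range is limited). The gripper opens to 85 mm and grips with 20 to 120 N. Pads are 22 mm wide; open, the fingers measure 114 mm over their backs; the gripper's body (76 mm by 85 mm) begins 54 mm behind the grasp point. The pads swing forward as they close: fully open they stand 13 mm farther back than shut.
Start: joints at [-1.198, 0.707, -0.028, 1.485, 0.022, 0.951, -0.075], TCP at [0.232, 0.526, 0.208] pointing down, gripper open.
Joint ranges: [-2.71, 2.71], [-0.32, 2.16], [-1.57, 1.52], [0, 2.45], [-1.46, 4.6], [0, 2.02], [-2.83, 2.83]. Speed limits (rad/s): [1.89, 1.89, 2.57, 2.57, 3.01, 3.01, 3.01].

INTERFACE

Orientations are given as a rotation vector (axis times angle).
In Python, from workcell import arm gives the robot as it stands.
- The arm moves only by the shell command python3 -m jog 'ROWS' [OPENING] [FORCE]. ROWS is a JSON object of lists of equal length, an entry for each row: "xyz": the shift along the tool's x, y, z in cm, a list of three; "spin": the turn about the tool's x in degrees. In form: {"xyz": [[dx, dy, dz], ...], "spin": [spin, ...]}. A call has exactly 10 rows; each row is the pose to reach, as a shift and turn from the pose measured when the call began, along the tool's axes at that moment; what a row does not reach only later rows make up. A row lasts 1/8 s, in which the tool goes at most 62.5 mm and 10.7 degrees, less where a joint would pass 70% of its speed; a pose out of reach is approached as far as the arm can. A call with a gripper value outside its range is refused whole. OPENING is the opening, from 0 (shut) to 1 (fully open), set as the call begins (- or left out, the last holds). The fingers move at their own pace and stop on an object; FORCE is the grip in N (left out, the last holds). Time passes only in rows, so rows that repeat a pose let the fingers close, or fill a call up. It gives the time, the measured TCP pose, the force and the opening at its end, in the units of the state.
- arm.read_state(): the state, without advancing time (a new reading comes with each control period).
- arm.snapshot(name): name is "scene" or "top" or "wrist"; returns a dict with "img" (400x640x3 uint8, blue, green, red), "depth" (400x640 float32, m along the optical axis (not along the pixel's ray), 0 where there is no reading), "K" (3x3 intrinsics, pixels), "D" ([k1, k2, p1, p2, k3] as OpenCV has them; the pictures are not rectified), "T" (4x4, takes a point from camera to world coordinates). Camera axes: x right, y down, z forward; pixel columns grow to the right and rows downward; lengths in m; the calibration is good to about 2 mm. A picture is of the moment at which its call begins.
- arm.close_job(): hands the job in, once; it reports no verdict.
The state is a dict: "time": time; "q": joint angles; "dq": joint speeds; "tau": joint torques, N m; "tcp_pos": TCP position; "tool_rot": TCP orientation; "wrist_force": force on the tool from outside, world axes, zero at the start; "ft_torque": the same for the moment, N m; "grip_width": opening from 0.0 (shut) to 1.0 (fully open).
Only numpy, scipy, OpenCV 4.12 (cv2) and the standard library are available. Lean on these libraries where they do the work, as an engineer would, in place of code of your own. Each camera call takes 0.05 s, during which the arm holds its last target.

TASK

Wind the crank of the upright rotary table clockwise (seen from above) until the dog on the disc's rim has come up snug against the stop; feel for it and do not force the drive against the stop. Then, leaving the crank where it is, swing the clamp lever clockwise until it is fully tight, and let go. Leave the other tools on the bench where they lie.

Things in the scene. Friction and masses are not known exactly. Their poses are not given: they have to be found in the camera images.
- rotary: Dark grey cast-iron rotary table standing upright, bolted to the bench: 210 mm wide (y), 96 mm deep (x), flat top 172 mm up. Origin: centre of the foot's underside; z up, x the way the disc faces (away from the robot, +-20 degrees). Vertical worm housing with the crank on top at its +y side, clamp lever on the flat top at its -y end, stop in between. Offsets below are along these axes.
- disc: Steel disc, 144 mm diameter, 24 mm thick, on the casting's front, its horizontal axis (x) 95 mm up; origin on the axis at its back face. Only the worm turns it: one clockwise crank turn (seen from above) turns it 10 degrees and carries the dog from the +y side up over the top towards -y. Self-locking: it stays where left. An aluminium workpiece is bolted at its centre.
- dog_face (a point): Centre of the leading face of the dog, a steel block (16 mm along the rim, 20 mm out from it, 18 mm deep) bolted on the disc's rim. It turns with the disc, 87 mm from the disc's axis. It starts some 17 to 43 degrees short of the stop (1.7 to 4.3 turns of the crank).
- stop: Dark steel stop bracket bolted on the casting's flat top, origin at the centre of its base's underside (172 mm up); its nose (20 mm wide along y, top 194 mm up) reaches forward over the disc's rim. Fixed, but set at a different place along y each time. An adjustable stop screw in the nose meets the dog: axis along y at x +42, z +10 mm, 10 mm thick with a rounded tip towards +y.
- stop_nose (a point): Middle of the stop nose's flat face towards the rotary table's +y, on the screw's axis, 182 mm above the bench. The stop screw stands out of it by 11 to 25 mm, set differently each time and not measured; the dog's leading face comes up against its tip, so the end must be felt. Once they touch the drive winds up like a stiff spring: over the next sixth of a turn the force at the handle climbs steadily by about 15 N.
- crank_axis (a point): Point on the vertical axis of the crank (the worm shaft), at the height of the middle of the handle, 246 mm above the bench. The nut on this axis reaches up to 221 mm.
- crank_grip (a point): Middle of the upright black crank handle, a free-spinning grip 21 mm in diameter, 216 to 271 mm above the bench, 48 mm from the crank axis; carry it round the circle without turning the hand. Crank arm below: top at 213 mm. Starts at any angle, stays where left. Winding takes 4 to 5 N at the handle; snug on the stop is 3 to 8 N more than that; 12 N more is forcing it.
- clamp_ball (a point): Centre of the black ball, 22 mm in diameter, at the end of the clamp lever, 72 mm out from the lever's vertical axis and 214 mm above the bench; a steel rod 9 mm thick slopes down from it to the hub.
- clamp_pivot (a point): Point on the vertical axis of the clamp lever, at the height of its ball; fixed to the rotary table at x -10, y -62 mm.
- clamp (a joint): Angle of the clamp lever in rad, growing clockwise seen from above: at 0 (slack) the lever points to the rotary table's -y; fully tight at 1.35, hard against its end, it points almost to -x, back towards the robot. Starts at 0 to 0.35. Stiff: 3.5 N at the ball to start it, 6 N near the end; it stays where left.
- oil: White plastic oil bottle, 52 mm diameter, 130 mm tall, standing beside the rotary table's clamp side. Not to be disturbed. Origin: centre of its underside.
- spanner: Steel spanner, 170 mm, lying on the bench between robot and rotary table. Not to be disturbed. Origin: under its middle.
- brush: Brush, 180 mm, lying on the bench. Not to be disturbed. Origin: under its middle.
- tnut_tray: Shallow metal tray, 110 x 80 x 22 mm, with T-nuts. Not to be disturbed. Origin: centre of its underside.
- cutters: Side cutters, 125 mm, lying on the bench. Not to be disturbed. Origin: at bench level under the handles' front end.
- caliper: Caliper, 215 mm, lying on the bench beyond the disc. Not to be disturbed. Origin: at bench level near its middle.
- drill_stand: Wooden block, 110 x 45 x 30 mm, with drill bits standing up to 110 mm. Not to be disturbed. Origin: centre of its underside.

How it is judged:
On the way, in this order (a step that is already met when the one before it is completed fails the run):
1. the dog rests snug on the stop while the clamp is still slack (contact force between disc and stop above 25 N and value of joint clamp below 0.5 rad), for 0.2 s.
2. the clamp lever is tight, the dog still on the stop (value of joint clamp above 1.22 rad and contact force between disc and stop above 15 N), for 0.2 s.
At the end, for the whole second after the job is handed in: The dog is pressed on the stop by more than 15 N (any real contact wound up by a few degrees of the crank gives this), the disc is at rest, and the clamp lever stands beyond 1.22 rad (within about 7 degrees of its end) (all of step 2 and angular speed of disc below 0.02 rad/s); the robot touches nothing.
It fails at once if the drive is forced: the dog is pressed on the stop with more than 300 N (about 15 N at the handle beyond the winding force) (contact force between disc and stop above 300 N).
It fails at once if the disc is wound with the clamp on (value of joint clamp above 0.7 rad and angular speed of disc above 0.03 rad/s).
It fails at once if a tool or other thing lying on the bench is knocked more than 30 mm from its place (distance of any of oil, spanner, brush, tnut_tray, cutters, caliper, drill_stand from where it was at the start of the episode above 0.03 m).
It also fails if it takes over 72 s, if anything falls off the work surface, if the arm or the gripper's body presses on something with over 40 N, if the wrist force passes 120 N, or if a joint passes its speed limit or range.

## Working session

There is one attempt and no reset: what is moved stays moved. The work goes in short steps, Python scripts to look and compute and a shell command to move; the robot and the scene stay as the last step left them, time stands still between calls to the robot, and variables do not carry over. Pictures are saved under pics/ and viewed, and the job is handed in when it is done.

```bash
mkdir -p pics; ls; python3 - <<'E'
from workcell import arm
import cv2,numpy as np,pickle
s=arm.read_state(); print({k:np.round(v,3).tolist() for k,v in s.items()})
for n in ("scene","top","wrist"):
    c=arm.snapshot(n); pickle.dump(c,open(f"pics/{n}0.pkl","wb")); cv2.imwrite(f"pics/{n}0.png",c["img"]); print(n,np.round(c["K"],1).tolist(),np.round(c["D"],3),np.round(c["T"],3).tolist())
E
```

```text
pics
{'time': 0.0, 'q': [-1.198, 0.707, -0.028, 1.485, 0.022, 0.951, -0.075], 'dq': [-0.002, -0.001, 0.001, 0.001, -0.0, -0.0, -0.0], 'tau': [0.001, -88.318, 1.235, -23.616, 0.017, 0.006, 0.0], 'tcp_pos': [0.232, 0.526, 0.208], 'tool_rot': [-0.899, 1.378, 0.898], 'wrist_force': [-0.047, 0.459, 0.197], 'ft_torque': [0.032, -0.018, -0.031], 'grip_width': 0.997}
scene [[463.3, 0.0, 325.5], [0.0, 463.3, 204.3], [0.0, 0.0, 1.0]] [-0.043  0.     0.     0.     0.   ] [[0.589, 0.507, -0.629, 1.159], [0.808, -0.378, 0.452, -0.395], [-0.009, -0.774, -0.633, 0.769], [0.0, 0.0, 0.0, 1.0]]
top [[437.3, 0.0, 323.8], [0.0, 437.3, 197.8], [0.0, 0.0, 1.0]] [0.04 0.   0.   0.   0.  ] [[-0.005, -0.988, 0.157, 0.397], [-1.0, 0.003, -0.013, 0.05], [0.012, -0.157, -0.988, 1.219], [0.0, 0.0, 0.0, 1.0]]
wrist [[297.6, 0.0, 321.9], [0.0, 297.6, 198.1], [0.0, 0.0, 1.0]] [0.018 0.    0.    0.    0.   ] [[0.403, 0.879, 0.253, 0.167], [0.915, -0.387, -0.113, 0.554], [-0.001, 0.277, -0.961, 0.373], [0.0, 0.0, 0.0, 1.0]]
```

View pics/scene0.png

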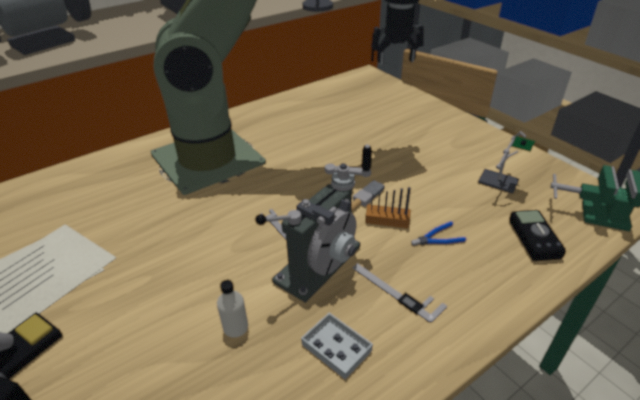

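View pics/top0.png

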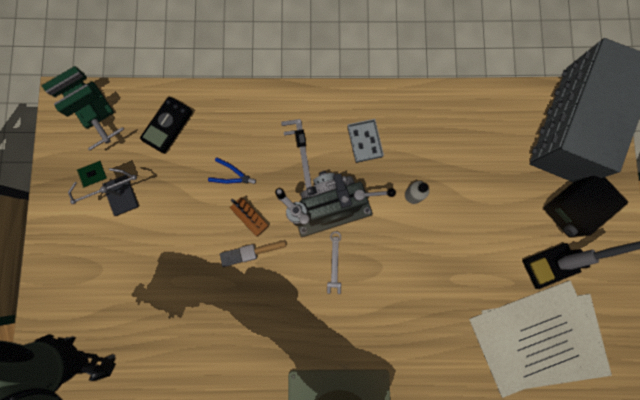

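View pics/wrist0.png

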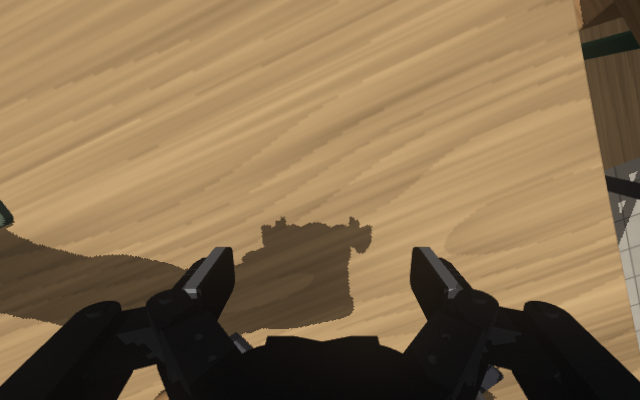

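The scene view shows the crank handle near (366,157), the clamp ball near (261,219) and the oil bottle at (232,310). In the top view the handle is at about (281,193), the ball at (391,192) and the oil bottle at (417,190). I'll zoom in next.

```bash
python3 - <<'E'
import cv2,numpy as np,pickle
for n,(x0,y0,w,h) in (("scene",(220,130,190,190)),("top",(255,160,180,100))):
    c=pickle.load(open(f"pics/{n}0.pkl","rb"))
    cv2.imwrite(f"pics/{n}0z.png",cv2.resize(c["img"][y0:y0+h,x0:x0+w],None,fx=3.1 if n=="scene" else 4.4,fy=3.1 if n=="scene" else 4.4,interpolation=cv2.INTER_CUBIC))
E
```

```text
(no output)
```

View pics/scene0z.png

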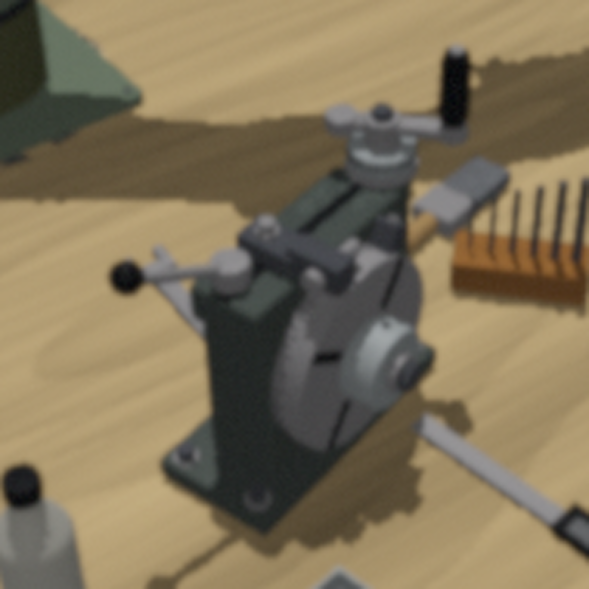

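View pics/top0z.png

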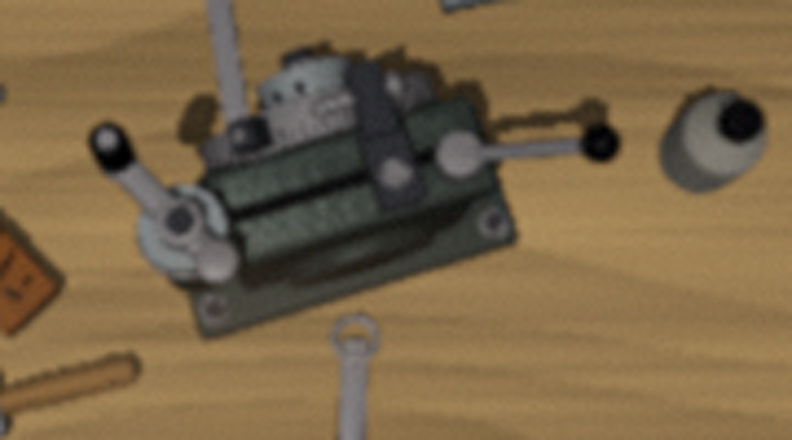

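```bash
cat > h.py <<'E'
import cv2,numpy as np,pickle
def ray(c,p):
    u=cv2.undistortPoints(np.array([[p]],float),c["K"],c["D"])[0,0]
    T=np.array(c["T"]); return T[:3,3],T[:3,:3]@np.array([u[0],u[1],1.])
def onz(c,p,z):
    o,d=ray(c,p); return o+d*(z-o[2])/d[2]
def tri(c1,p1,c2,p2):
    o1,d1=ray(c1,p1);o2,d2=ray(c2,p2)
    A=np.c_[d1,-d2]; s=np.linalg.lstsq(A,o2-o1,rcond=None)[0]
    a=o1+s[0]*d1;b=o2+s[1]*d2; return (a+b)/2,np.linalg.norm(a-b)
def dark(c,box,th=55):
    x0,y0,w,h=box; g=c["img"][y0:y0+h,x0:x0+w].max(2)
    m=(g<th).astype(np.uint8); n,l,s,ce=cv2.connectedComponentsWithStats(m)
    return [(s[i,4],ce[i]+[x0,y0],(s[i,:4]+[x0,y0,0,0]).tolist()) for i in range(1,n) if s[i,4]>12]
E
python3 - <<'E'
from h import *
S=pickle.load(open("pics/scene0.pkl","rb"));T=pickle.load(open("pics/top0.pkl","rb"))
for n,c,b in (("sball",S,(248,208,24,24)),("tball",T,(380,182,20,20)),("shand",S,(355,140,22,35)),("thand",T,(270,182,20,25))):
    print(n,[(a,np.round(e,1),r) for a,e,r in dark(c,b)])
E
```

```text
sball [(np.int32(65), array([260.4, 219.2]), [256, 215, 10, 9])]
tball [(np.int32(61), array([390.9, 191.6]), [387, 187, 9, 10])]
shand [(np.int32(185), array([366.4, 159.2]), [362, 148, 10, 24])]
thand [(np.int32(51), array([280.6, 194.5]), [276, 189, 10, 10])]
```

```bash
python3 - <<'E'
from h import *
S=pickle.load(open("pics/scene0.pkl","rb"));T=pickle.load(open("pics/top0.pkl","rb"))
r=lambda x:np.round(x,4)
print("ball tri",tri(S,(260.4,219.2),T,(390.9,191.6)), "onz",r(onz(T,(390.9,191.6),.214)),r(onz(S,(260.4,219.2),.214)))
g=lambda p:(255+p[0]/4.4,160+p[1]/4.4)
print("handle scene z.2435",r(onz(S,(366.4,159.2),.2435)),"top img centroid z.25",r(onz(T,(280.6,194.5),.25)),"tri",tri(S,(366.4,159.2),T,(280.6,194.5)))
nut=onz(T,g((180,219)),.221); print("nut",r(nut), "scene", r(onz(S,(220+382/3.1,130+110/3.1),.221)))
hub=onz(T,g((460,152)),.20);print("hub",r(hub))
for p in ((205,338),(517,242)): print("foot",r(onz(T,g(p),.012)))
for p in ((205,172),(470,97)): print("casting top front edge",r(onz(T,g(p),.172)))
for p in ((250,262),(500,192)): print("casting top back edge",r(onz(T,g(p),.172)))
for p,z in (((347,68),.194),((382,64),.194),((380,208),.19),((425,198),.19)): print("stop",r(onz(T,g(p),z)))
# depth cloud around top
for n,c,p in (("nut",T,g((180,219))),("ball",T,(391,192)),("handle",T,(280,193)),("top",T,g((330,190)))):
    d=c["depth"][int(round(p[1])),int(round(p[0]))]; o,q=ray(c,p); print(n,r(o+q*d))
E
```

```text
ball tri (array([ 0.57104337, -0.11993698,  0.21329787]), np.float64(0.0009891212583667802)) onz [ 0.5707 -0.1203  0.214 ] [ 0.5721 -0.1199  0.214 ]
handle scene z.2435 [0.5704 0.1317 0.2435] top img centroid z.25 [0.5585 0.1339 0.25  ] tri (array([0.56195516, 0.1366281 , 0.23668547]), np.float64(0.003965967951020296))
nut [0.5277 0.1009 0.221 ] scene [0.5343 0.1006 0.221 ]
hub [ 0.5663 -0.0482  0.2   ]
foot [0.48   0.0955 0.012 ]
foot [ 0.5398 -0.1013  0.012 ]
casting top front edge [0.5602 0.0898 0.172 ]
casting top front edge [ 0.6018 -0.057   0.172 ]
casting top back edge [0.5103 0.065  0.172 ]
casting top back edge [ 0.5485 -0.0726  0.172 ]
stop [0.6138 0.0119 0.194 ]
stop [ 0.6159 -0.0072  0.194 ]
stop [ 0.5374 -0.0054  0.19  ]
stop [ 0.5428 -0.0298  0.19  ]
nut [0.528 0.101 0.219]
ball [ 0.5674 -0.1182  0.2277]
handle [0.5586 0.1335 0.2695]
top [0.5499 0.021  0.1724]
```

```bash
cat >> h.py <<'E'
from scipy.spatial.transform import Rotation as R
def rel(s,tgt):
    M=R.from_rotvec(s["tool_rot"]).as_matrix(); return M.T@(np.array(tgt)-s["tcp_pos"])*100
def info(s):
    M=R.from_rotvec(s["tool_rot"]).as_matrix()
    print("t",round(s["time"],2),"tcp",np.round(s["tcp_pos"],4),"F",np.round(s["wrist_force"],2),"g",round(s["grip_width"],3)); return M
E
python3 - <<'E'
from h import *; from workcell import arm
s=arm.read_state(); print(np.round(info(s),3)); print(rel(s,[.50,.10,.36]), rel(s,[.53,.10,.36]))
E
```

```text
t 0.15 tcp [0.2316 0.5261 0.2077] F [-0.33 -0.79 -0.63] g 1.002
[[-0.    -0.915  0.403]
 [-0.001  0.403  0.915]
 [-1.     0.    -0.001]]
[-15.21263194 -41.73286903 -28.18937039] [-15.21360813 -44.47845169 -26.98033155]
```

```bash
python3 -m jog '{"xyz":[[-6,-3,-2],[-11,-7,-5],[-15,-12,-8],[-17,-17,-11],[-17,-22,-15],[-17,-27,-18],[-17,-32,-21.5],[-17,-37,-25],[-17,-41.7,-28.2],[-17,-41.7,-28.2]],"spin":[0,0,0,0,0,0,0,0,0,0]}' 1
python3 - <<'E'
from h import *; from workcell import arm
c=arm.snapshot("wrist"); pickle.dump(c,open("pics/w1.pkl","wb")); cv2.imwrite("pics/w1.png",c["img"]); s=arm.read_state(); info(s); print(np.round(s["q"],2))
E
```

```text
time: 1.4
tcp_pos: [0.5009, 0.0962, 0.3774]
tool_rot: [-0.896, 1.381, 0.893]
wrist_force: [-0.8, 1.0, -0.6]
grip_width: 1.004
t 1.45 tcp [0.5006 0.0975 0.3775] F [ 0.93 -0.02 -0.87] g 0.999
[-0.27  0.45  0.03  1.37 -0.01  1.32  0.91]
```

View pics/w1.png

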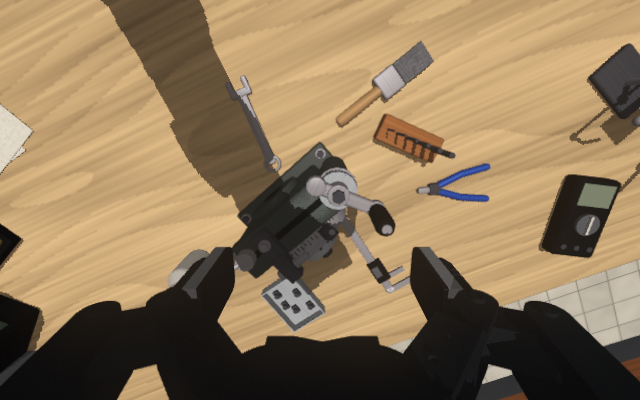

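```bash
python3 - <<'E'
from h import *
c=pickle.load(open("pics/w1.pkl","rb")); cv2.imwrite("pics/w1z.png",cv2.resize(c["img"][130:300,225:405],None,fx=3.5,fy=3.5,interpolation=cv2.INTER_CUBIC))
r=lambda x:np.round(x,4)
print("nut",r(onz(c,(338.5,196),.221)),"handle top",r(onz(c,(388,230),.272)))
print(dark(c,(365,200,35,40),50))
E
```

```text
nut [0.5266 0.1044 0.221 ] handle top [0.5636 0.1381 0.272 ]
[(np.int32(417), array([379.96402878, 217.26139089]), [369, 204, 26, 31])]
```

View pics/w1z.png

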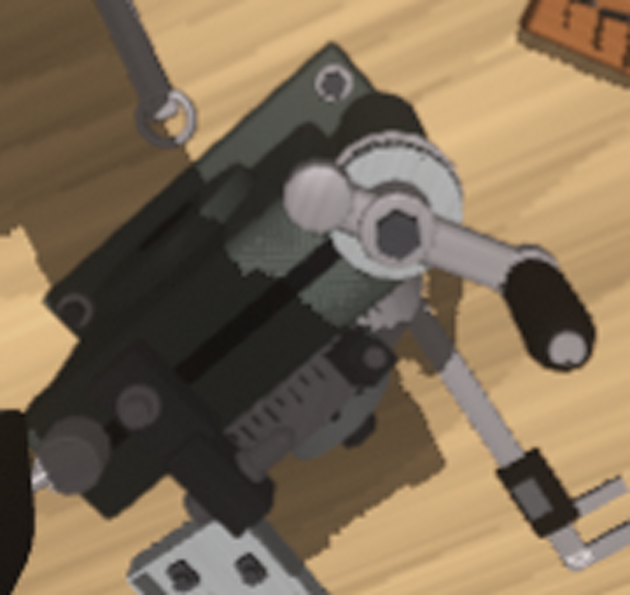

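```bash
python3 - <<'E'
from h import *
c=pickle.load(open("pics/w1.pkl","rb")); T=pickle.load(open("pics/top0.pkl","rb"))
r=lambda x:np.round(x,4); g=lambda p:(225+p[0]/3.5,130+p[1]/3.5)
yaw=np.radians(16); ex=np.array([np.cos(yaw),np.sin(yaw)]);ey=np.array([-ex[1],ex[0]])
piv=onz(c,g((75,450)),.197)[:2];piv2=np.array([.5663,-.0482]); print("piv",piv)
O=(piv+piv2)/2+.01*ex+.062*ey; print("O",O)
f=lambda P:(r([(P[:2]-O)@ex,(P[:2]-O)@ey]))
for n,p,z in (("dog lead top L",(330,355),.175),("dog lead top far",(352,392),.175),("screw tip",(290,428),.182),("nose corner",(275,490),.19),("nut",(398,230),.221),("handle",(568,348),.272)): 
    P=onz(c,g(p),z); print(n,r(P),f(P))
print(r(onz(T,(279,191.6),.272)))
E
```

```text
piv [ 0.56172449 -0.03784338]
O [0.55653535 0.01933291]
dog lead top L [0.5739 0.0588 0.175 ] [0.0276 0.0332]
dog lead top far [0.5913 0.0603 0.175 ] [0.0447 0.0298]
screw tip [0.5923 0.034  0.182 ] [0.0384 0.0042]
nose corner [0.6099 0.02   0.19  ] [ 0.0515 -0.0141]
nut [0.5264 0.1047 0.221 ] [-0.0055  0.0904]
handle [0.5628 0.1377 0.272 ] [0.0386 0.1121]
[0.5613 0.1355 0.272 ]
```

```bash
python3 - <<'E'
from h import *; from workcell import arm
s=arm.read_state(); print(rel(s,[.562,.1365,.34]),rel(s,[.562,.1365,.232]))
E
```

```text
[ 3.73377414 -4.02791295  6.06552465] [14.5337559  -4.02940931  6.08531424]
```

```bash
python3 -m jog '{"xyz":[[1,-2,3],[2,-4,5.5],[3,-4,6.1],[5,-4,6.1],[7.5,-4,6.1],[10,-4,6.1],[12.5,-4,6.1],[14,-4,6.1],[14.5,-4,6.1],[14.5,-4,6.1]],"spin":[0,0,0,0,0,0,0,0,0,0]}' 1
python3 - <<'E'
from h import *; from workcell import arm
c=arm.snapshot("wrist"); pickle.dump(c,open("pics/w2.pkl","wb")); cv2.imwrite("pics/w2.png",c["img"]); s=arm.read_state(); info(s)
E
```

```text
time: 2.7
tcp_pos: [0.5615, 0.1371, 0.2327]
tool_rot: [-0.897, 1.38, 0.895]
wrist_force: [0.6, -0.1, -0.2]
grip_width: 0.999
t 2.75 tcp [0.5617 0.137  0.233 ] F [ 0.16  0.26 -0.15] g 1.003
```

View pics/w2.png

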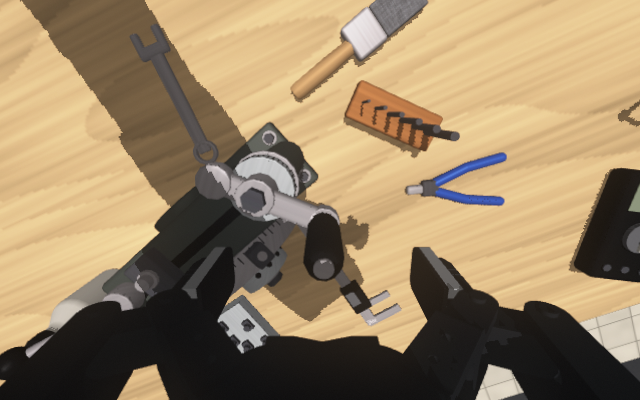

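The handle (cap at 322,268) sits midway between the pads (235 and 410), so I'll close on it.

```bash
python3 -m jog '{"xyz":[[0,0,0],[0,0,0],[0,0,0],[0,0,0],[0,0,0],[0,0,0],[0,0,0],[0,0,0],[0,0,0],[0,0,0]],"spin":[0,0,0,0,0,0,0,0,0,0]}' 0 40
python3 - <<'E'
from h import *; from workcell import arm
c=arm.snapshot("wrist"); cv2.imwrite("pics/w3.png",c["img"]); s=arm.read_state(); info(s)
c=pickle.load(open("pics/w2.pkl","rb"));print(onz(c,(322,268),.272),onz(c,(253,198),.221))
E
```

```text
time: 4.0
tcp_pos: [0.562, 0.1375, 0.2333]
tool_rot: [-0.897, 1.378, 0.895]
wrist_force: [2.1, 4.5, 6.0]
grip_width: 0.223
t 4.05 tcp [0.562  0.1374 0.2333] F [0.61 4.44 5.58] g 0.228
[0.56169485 0.13691162 0.272     ] [0.52640085 0.10584852 0.221     ]
```

View pics/w3.png

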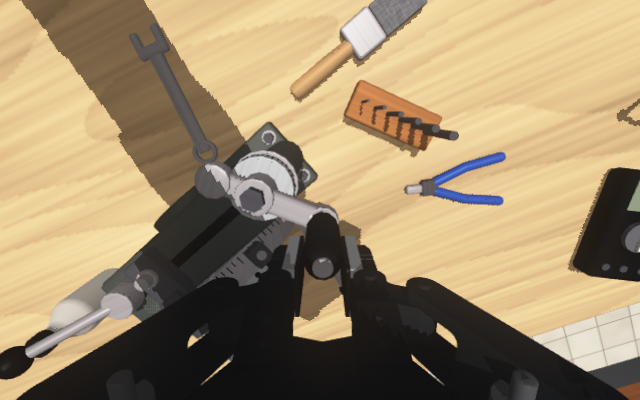

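```bash
cat >> h.py <<'E'
def table(s,C,step,n=10,rad=.048,z=.233,p0=None):
    P=np.array(s["tcp_pos"]); a=np.degrees(np.arctan2(P[1]-C[1],P[0]-C[0]))
    print("radius now",round(np.hypot(P[1]-C[1],P[0]-C[0])*1000,1),"angle",round(a,1))
    if p0 is not None:a=p0
    for i in range(1,n+1):
        b=np.radians(a-step*i); print(np.round(rel(s,[C[0]+rad*np.cos(b),C[1]+rad*np.sin(b),z]),2).tolist(),end=",")
    print()
def frc(s,C):
    P=s["tcp_pos"][:2]-np.array(C); u=P/np.linalg.norm(P); F=np.array(s["wrist_force"])[:2]
    t=np.array([-u[1],u[0]]) # ccw = resisting direction
    print("F radial",round(F@u,2),"F resist",round(F@t,2))
E
python3 - <<'E'
from h import *; from workcell import arm
s=arm.read_state(); table(s,(.527,.1045),18)
E
```

```text
radius now 48.1 angle 43.2
[0.03, -1.27, -0.8],[0.03, -2.24, -1.95],[0.03, -2.81, -3.34],[0.03, -2.92, -4.83],[0.03, -2.56, -6.29],[0.03, -1.77, -7.57],[0.03, -0.62, -8.54],[0.03, 0.77, -9.1],[0.03, 2.27, -9.21],[0.03, 3.72, -8.86],
```

```bash
python3 -m jog '{"xyz":[[0,-0.7,-0.35],[0,-1.27,-0.8],[0,-1.8,-1.35],[0,-2.24,-1.95],[0,-2.57,-2.6],[0,-2.81,-3.34],[0,-2.92,-4.1],[0,-2.92,-4.83],[0,-2.8,-5.55],[0,-2.56,-6.29]],"spin":[0,0,0,0,0,0,0,0,0,0]}'
python3 - <<'E'
from h import *; from workcell import arm
for i in range(3):
  s=arm.read_state(); info(s); frc(s,(.527,.1045)) 
table(s,(.527,.1045),18)
E
```

```text
time: 5.3
tcp_pos: [0.5603, 0.0692, 0.2333]
tool_rot: [-0.897, 1.377, 0.894]
wrist_force: [3.6, 2.9, 1.1]
grip_width: 0.223
t 5.3 tcp [0.5603 0.0692 0.2333] F [3.63 2.91 1.12] g 0.223
F radial 0.38 F resist 4.64
t 5.3 tcp [0.5603 0.0692 0.2333] F [3.63 2.91 1.12] g 0.223
F radial 0.38 F resist 4.64
t 5.3 tcp [0.5603 0.0692 0.2333] F [3.63 2.91 1.12] g 0.223
F radial 0.38 F resist 4.64
radius now 48.5 angle -46.7
[0.03, 0.84, -1.26],[0.03, 1.98, -2.23],[0.03, 3.37, -2.8],[0.02, 4.87, -2.91],[0.02, 6.33, -2.55],[0.02, 7.61, -1.76],[0.02, 8.58, -0.62],[0.02, 9.15, 0.77],[0.02, 9.26, 2.27],[0.02, 8.9, 3.73],
```

```bash
python3 -m jog '{"xyz":[[0,0.84,-1.26],[0,1.98,-2.23],[0,3.37,-2.8],[0,4.87,-2.91],[0,6.33,-2.55],[0,7.61,-1.76],[0,8.58,-0.62],[0,9.15,0.77],[0,9.26,2.27],[0,8.9,3.73]],"spin":[0,0,0,0,0,0,0,0,0,0]}'
python3 - <<'E'
from h import *; from workcell import arm
s=arm.read_state(); info(s); frc(s,(.527,.1045)) 
table(s,(.527,.1045),18)
E
```

```text
time: 6.55
tcp_pos: [0.4941, 0.1393, 0.2332]
tool_rot: [-0.897, 1.379, 0.894]
wrist_force: [0.3, -6.5, 5.2]
grip_width: 0.225
t 6.55 tcp [0.4941 0.1393 0.2332] F [ 0.26 -6.51  5.15] g 0.225
F radial -4.91 F resist 4.28
radius now 47.9 angle 133.4
[0.02, -0.77, 1.28],[0.02, -1.92, 2.26],[0.02, -3.31, 2.83],[0.03, -4.8, 2.94],[0.03, -6.26, 2.59],[0.03, -7.54, 1.8],[0.04, -8.52, 0.66],[0.04, -9.09, -0.73],[0.04, -9.2, -2.23],[0.04, -8.85, -3.69],
```

```bash
python3 -m jog '{"xyz":[[0,-0.77,1.28],[0,-1.92,2.26],[0,-3.31,2.83],[0,-4.8,2.94],[0,-6.26,2.59],[0,-7.54,1.8],[0,-8.52,0.66],[0,-9.09,-0.73],[0,-9.2,-2.23],[0,-8.85,-3.69]],"spin":[0,0,0,0,0,0,0,0,0,0]}'
python3 - <<'E'
from h import *; from workcell import arm
for n in ("scene","top","wrist"):
    c=arm.snapshot(n); pickle.dump(c,open(f"pics/{n}4.pkl","wb")); cv2.imwrite(f"pics/{n}4.png",c["img"])
    if n=="wrist": cv2.imwrite("pics/w4.png",c["img"])
    if n=="scene": cv2.imwrite("pics/s4z.png",cv2.resize(c["img"][150:300,270:390],None,fx=4,fy=4,interpolation=cv2.INTER_CUBIC))
s=arm.read_state(); info(s); frc(s,(.527,.1045)) 
table(s,(.527,.1045),5)
E
```

```text
time: 7.8
tcp_pos: [0.5606, 0.0694, 0.2334]
tool_rot: [-0.897, 1.377, 0.893]
wrist_force: [3.3, 4.9, -0.3]
grip_width: 0.226
t 7.95 tcp [0.5597 0.0688 0.2333] F [-1.66 -4.17  2.18] g 0.226
F radial 1.95 F resist -4.05
radius now 48.4 angle -47.5
[0.03, 0.22, -0.36],[0.04, 0.44, -0.72],[0.04, 0.68, -1.06],[0.04, 0.96, -1.37],[0.04, 1.26, -1.67],[0.04, 1.58, -1.93],[0.04, 1.93, -2.16],[0.04, 2.3, -2.37],[0.04, 2.68, -2.54],[0.04, 3.07, -2.67],
```

View pics/s4z.png

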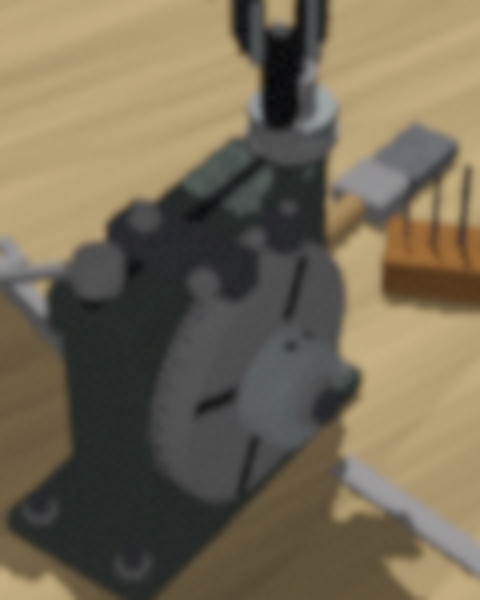

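View pics/w4.png

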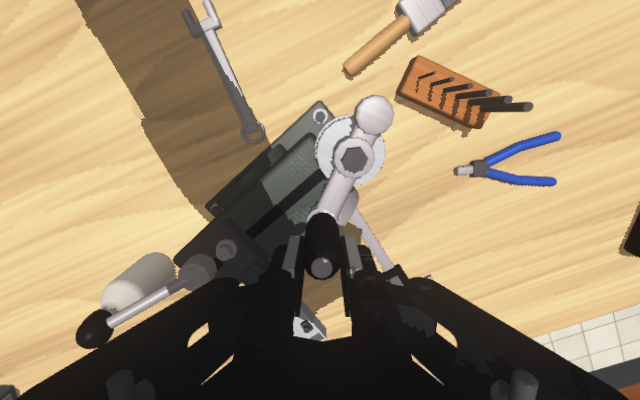

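```bash
python3 -m jog '{"xyz":[[0,0.13,-0.22],[0,0.26,-0.43],[0,0.4,-0.65],[0,0.54,-0.85],[0,0.68,-1.06],[0,0.85,-1.25],[0,1.02,-1.44],[0,1.2,-1.62],[0,1.38,-1.78],[0,1.58,-1.93]],"spin":[0,0,0,0,0,0,0,0,0,0]}'
python3 - <<'E'
from h import *; from workcell import arm
s=arm.read_state(); info(s); frc(s,(.527,.1045)) 
table(s,(.527,.1045),3)
E
```

```text
time: 9.2
tcp_pos: [0.5382, 0.0577, 0.2334]
tool_rot: [-0.898, 1.379, 0.892]
wrist_force: [5.0, -2.4, 0.2]
grip_width: 0.223
t 9.2 tcp [0.5382 0.0577 0.2334] F [ 5.02 -2.36  0.17] g 0.223
F radial 3.46 F resist 4.34
radius now 48.1 angle -76.6
[0.04, 0.21, -0.14],[0.04, 0.42, -0.27],[0.04, 0.64, -0.4],[0.04, 0.86, -0.51],[0.04, 1.09, -0.61],[0.04, 1.33, -0.7],[0.04, 1.57, -0.78],[0.03, 1.81, -0.85],[0.03, 2.06, -0.9],[0.03, 2.3, -0.94],
```

```bash
python3 -m jog '{"xyz":[[0,0.21,-0.14],[0,0.42,-0.27],[0,0.64,-0.4],[0,0.86,-0.51],[0,1.09,-0.61],[0,1.33,-0.7],[0,1.57,-0.78],[0,1.81,-0.85],[0,2.06,-0.9],[0,2.3,-0.94]],"spin":[0,0,0,0,0,0,0,0,0,0]}'
python3 - <<'E'
from h import *; from workcell import arm
s=arm.read_state(); info(s); frc(s,(.527,.1045)) 
table(s,(.527,.1045),3)
E
```

```text
time: 10.45
tcp_pos: [0.5139, 0.0584, 0.2334]
tool_rot: [-0.899, 1.379, 0.891]
wrist_force: [2.5, -3.2, 0.5]
grip_width: 0.225
t 10.45 tcp [0.5139 0.0584 0.2334] F [ 2.49 -3.19  0.52] g 0.225
F radial 2.39 F resist 3.27
radius now 48.0 angle -105.8
[0.04, 0.25, -0.03],[0.04, 0.5, -0.05],[0.03, 0.75, -0.05],[0.03, 1.0, -0.04],[0.03, 1.25, -0.02],[0.03, 1.5, 0.02],[0.03, 1.75, 0.07],[0.03, 1.99, 0.13],[0.03, 2.23, 0.2],[0.03, 2.47, 0.29],
```

```bash
python3 -m jog '{"xyz":[[0,0.25,-0.03],[0,0.5,-0.05],[0,0.75,-0.05],[0,1.0,-0.04],[0,1.25,-0.02],[0,1.5,0.02],[0,1.75,0.07],[0,1.99,0.13],[0,2.23,0.2],[0,2.47,0.29]],"spin":[0,0,0,0,0,0,0,0,0,0]}'
python3 - <<'E'
from h import *; from workcell import arm
s=arm.read_state(); info(s); frc(s,(.527,.1045)) 
table(s,(.527,.1045),3)
E
```

```text
time: 11.7
tcp_pos: [0.4925, 0.0713, 0.2333]
tool_rot: [-0.899, 1.378, 0.891]
wrist_force: [3.9, -2.1, 1.5]
grip_width: 0.223
t 11.7 tcp [0.4925 0.0713 0.2333] F [ 3.93 -2.13  1.53] g 0.223
F radial -1.35 F resist 4.26
radius now 47.9 angle -136.1
[0.03, 0.24, 0.09],[0.03, 0.46, 0.2],[0.02, 0.68, 0.32],[0.02, 0.89, 0.46],[0.02, 1.1, 0.61],[0.02, 1.29, 0.76],[0.02, 1.48, 0.93],[0.02, 1.66, 1.1],[0.02, 1.83, 1.29],[0.02, 1.99, 1.48],
```

```bash
python3 -m jog '{"xyz":[[0,0.24,0.09],[0,0.46,0.2],[0,0.68,0.32],[0,0.89,0.46],[0,1.1,0.61],[0,1.29,0.76],[0,1.48,0.93],[0,1.66,1.1],[0,1.83,1.29],[0,1.99,1.48]],"spin":[0,0,0,0,0,0,0,0,0,0]}'
python3 - <<'E'
from h import *; from workcell import arm
s=arm.read_state(); info(s); frc(s,(.527,.1045)) 
table(s,(.527,.1045),3)
c=arm.snapshot("scene"); cv2.imwrite("pics/s5z.png",cv2.resize(c["img"][150:300,270:390],None,fx=4,fy=4,interpolation=cv2.INTER_CUBIC))
E
```

```text
time: 12.95
tcp_pos: [0.4805, 0.0929, 0.2332]
tool_rot: [-0.899, 1.378, 0.891]
wrist_force: [6.0, -3.8, 1.9]
grip_width: 0.225
t 12.95 tcp [0.4805 0.0929 0.2332] F [ 5.97 -3.84  1.89] g 0.225
F radial -4.86 F resist 5.17
radius now 47.9 angle -166.0
[0.02, 0.16, 0.19],[0.02, 0.3, 0.4],[0.02, 0.43, 0.62],[0.02, 0.54, 0.84],[0.02, 0.65, 1.07],[0.02, 0.74, 1.31],[0.02, 0.82, 1.54],[0.02, 0.89, 1.79],[0.02, 0.94, 2.03],[0.01, 0.98, 2.28],
```

View pics/s5z.png

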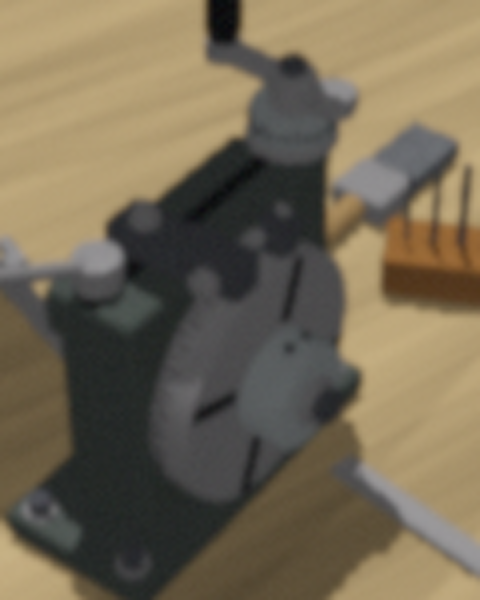

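The dog (zoomed 280,225) is almost on the screw tip, and the resistance has gone from about 4.3 N to 5.2 N. I'll use smaller steps from here.

```bash
python3 -m jog '{"xyz":[[0,0.08,0.1],[0,0.16,0.19],[0,0.23,0.29],[0,0.3,0.4],[0,0.37,0.51],[0,0.43,0.62],[0,0.49,0.73],[0,0.54,0.84],[0,0.6,0.95],[0,0.65,1.07]],"spin":[0,0,0,0,0,0,0,0,0,0]}'
python3 - <<'E'
from h import *; from workcell import arm
s=arm.read_state(); info(s); frc(s,(.527,.1045)) 
table(s,(.527,.1045),1.5)
E
```

```text
time: 14.25
tcp_pos: [0.4792, 0.1054, 0.2332]
tool_rot: [-0.899, 1.378, 0.89]
wrist_force: [6.6, -4.2, 1.8]
grip_width: 0.221
t 14.25 tcp [0.4792 0.1054 0.2332] F [ 6.59 -4.24  1.78] g 0.221
F radial -6.67 F resist 4.11
radius now 47.8 angle 178.9
[0.02, 0.06, 0.11],[0.02, 0.11, 0.23],[0.02, 0.15, 0.35],[0.02, 0.19, 0.47],[0.02, 0.22, 0.59],[0.02, 0.25, 0.71],[0.02, 0.28, 0.83],[0.02, 0.31, 0.95],[0.02, 0.33, 1.08],[0.02, 0.35, 1.2],
```

```bash
python3 -m jog '{"xyz":[[0,0.04,0.11],[0,0.08,0.24],[0,0.12,0.36],[0,0.15,0.48],[0,0.18,0.6],[0,0.21,0.72],[0,0.24,0.84],[0,0.27,0.96],[0,0.29,1.09],[0,0.3,1.22]],"spin":[0,0,0,0,0,0,0,0,0,0]}'
python3 - <<'E'
from h import *; from workcell import arm
s=arm.read_state(); info(s); frc(s,(.527,.1045)) 
table(s,(.5275,.1045),1.5)
E
```

```text
time: 15.5
tcp_pos: [0.4812, 0.1174, 0.2332]
tool_rot: [-0.899, 1.378, 0.89]
wrist_force: [2.1, -5.5, 3.4]
grip_width: 0.226
t 15.5 tcp [0.4812 0.1174 0.2332] F [ 2.14 -5.5   3.36] g 0.226
F radial -3.55 F resist 4.72
radius now 48.1 angle 164.5
[0.02, 0.01, 0.13],[0.02, 0.02, 0.25],[0.02, 0.03, 0.38],[0.02, 0.04, 0.5],[0.02, 0.04, 0.63],[0.02, 0.04, 0.75],[0.02, 0.04, 0.88],[0.02, 0.04, 1.0],[0.02, 0.03, 1.13],[0.02, 0.01, 1.25],
```

```bash
python3 -m jog '{"xyz":[[0,0.01,0.13],[0,0.02,0.25],[0,0.03,0.38],[0,0.04,0.5],[0,0.04,0.63],[0,0.04,0.75],[0,0.04,0.88],[0,0.04,1.0],[0,0.03,1.13],[0,0.01,1.25]],"spin":[0,0,0,0,0,0,0,0,0,0]}'
python3 - <<'E'
from h import *; from workcell import arm
s=arm.read_state(); info(s); frc(s,(.527,.1045)) 
table(s,(.5275,.1045),1.5)
E
```

```text
time: 16.75
tcp_pos: [0.4857, 0.1283, 0.2332]
tool_rot: [-0.9, 1.38, 0.889]
wrist_force: [1.1, -6.5, 5.9]
grip_width: 0.225
t 16.75 tcp [0.4857 0.1283 0.2332] F [ 1.07 -6.48  5.92] g 0.225
F radial -4.15 F resist 5.08
radius now 48.1 angle 150.4
[0.02, -0.02, 0.12],[0.02, -0.04, 0.25],[0.02, -0.06, 0.37],[0.02, -0.08, 0.5],[0.02, -0.11, 0.62],[0.02, -0.14, 0.74],[0.02, -0.17, 0.86],[0.02, -0.21, 0.98],[0.02, -0.25, 1.1],[0.02, -0.29, 1.22],
```

```bash
python3 -m jog '{"xyz":[[0,-0.02,0.12],[0,-0.04,0.25],[0,-0.07,0.37],[0,-0.1,0.49],[0,-0.13,0.61],[0,-0.17,0.73],[0,-0.2,0.85],[0,-0.24,0.96],[0,-0.29,1.08],[0,-0.33,1.2]],"spin":[0,0,0,0,0,0,0,0,0,0]}'
python3 - <<'E'
from h import *; from workcell import arm
s=arm.read_state(); info(s); frc(s,(.527,.1045)) 
table(s,(.5275,.104),1.5)
E
```

```text
time: 18.0
tcp_pos: [0.4928, 0.1376, 0.2332]
tool_rot: [-0.899, 1.382, 0.89]
wrist_force: [-2.1, -4.2, 6.6]
grip_width: 0.224
t 18.0 tcp [0.4928 0.1376 0.2332] F [-2.13 -4.18  6.62] g 0.224
F radial -1.38 F resist 4.49
radius now 48.2 angle 135.9
[0.02, -0.07, 0.11],[0.02, -0.12, 0.23],[0.02, -0.17, 0.34],[0.02, -0.22, 0.45],[0.02, -0.28, 0.57],[0.01, -0.34, 0.68],[0.01, -0.4, 0.79],[0.01, -0.46, 0.89],[0.01, -0.53, 1.0],[0.01, -0.6, 1.1],
```

```bash
python3 -m jog '{"xyz":[[0,-0.08,0.15],[0,-0.15,0.3],[0,-0.22,0.45],[0,-0.3,0.6],[0,-0.38,0.74],[0,-0.46,0.89],[0,-0.55,1.03],[0,-0.65,1.17],[0,-0.75,1.3],[0,-0.86,1.43]],"spin":[0,0,0,0,0,0,0,0,0,0]}'
python3 - <<'E'
from h import *; from workcell import arm
s=arm.read_state(); info(s); frc(s,(.527,.1045)) 
table(s,(.5275,.104),2)
c=arm.snapshot("scene"); cv2.imwrite("pics/s6z.png",cv2.resize(c["img"][150:300,270:390],None,fx=4,fy=4,interpolation=cv2.INTER_CUBIC))
E
```

```text
time: 19.25
tcp_pos: [0.5056, 0.147, 0.2332]
tool_rot: [-0.899, 1.384, 0.891]
wrist_force: [-4.0, -2.6, 8.6]
grip_width: 0.227
t 19.25 tcp [0.5056 0.147  0.2332] F [-4.02 -2.59  8.56] g 0.227
F radial -0.51 F resist 4.75
radius now 48.3 angle 117.0
[0.02, -0.13, 0.11],[0.02, -0.24, 0.23],[0.02, -0.36, 0.36],[0.01, -0.48, 0.47],[0.01, -0.6, 0.58],[0.01, -0.73, 0.69],[0.01, -0.86, 0.8],[0.01, -1.0, 0.89],[0.01, -1.14, 0.99],[0.01, -1.28, 1.08],
```

View pics/s6z.png

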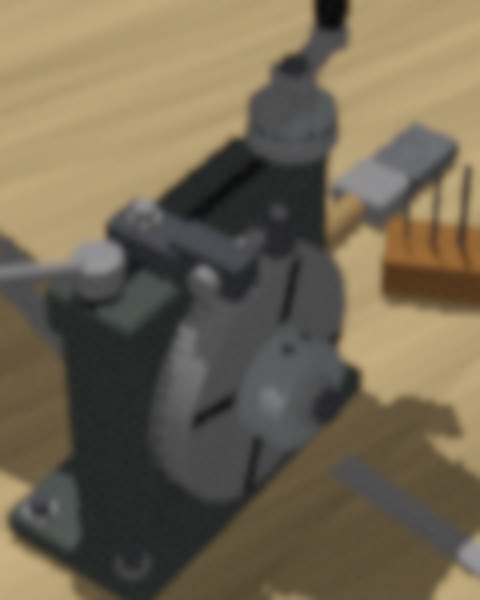

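```bash
python3 -m jog '{"xyz":[[0,-0.13,0.11],[0,-0.24,0.23],[0,-0.36,0.36],[0,-0.48,0.47],[0,-0.6,0.58],[0,-0.73,0.69],[0,-0.86,0.8],[0,-1.0,0.89],[0,-1.14,0.99],[0,-1.28,1.08]],"spin":[0,0,0,0,0,0,0,0,0,0]}'
python3 - <<'E'
from h import *; from workcell import arm
s=arm.read_state(); info(s); frc(s,(.527,.1045)) 
table(s,(.5275,.104),2)
E
```

```text
time: 20.55
tcp_pos: [0.5208, 0.1519, 0.2332]
tool_rot: [-0.899, 1.385, 0.892]
wrist_force: [-3.7, -1.8, 8.4]
grip_width: 0.223
t 20.55 tcp [0.5208 0.1519 0.2332] F [-3.66 -1.82  8.37] g 0.223
F radial -1.33 F resist 3.87
radius now 48.3 angle 97.9
[0.02, -0.16, 0.06],[0.02, -0.31, 0.14],[0.02, -0.46, 0.21],[0.02, -0.61, 0.28],[0.01, -0.76, 0.35],[0.01, -0.92, 0.41],[0.01, -1.08, 0.46],[0.01, -1.24, 0.51],[0.01, -1.4, 0.56],[0.01, -1.56, 0.59],
```

```bash
python3 -m jog '{"xyz":[[0,-0.16,0.06],[0,-0.31,0.14],[0,-0.46,0.21],[0,-0.61,0.28],[0,-0.76,0.35],[0,-0.92,0.41],[0,-1.08,0.46],[0,-1.24,0.51],[0,-1.4,0.56],[0,-1.56,0.59]],"spin":[0,0,0,0,0,0,0,0,0,0]}'
python3 - <<'E'
from h import *; from workcell import arm
s=arm.read_state(); info(s); frc(s,(.527,.1045)) 
table(s,(.5275,.104),2)
E
```

```text
time: 21.8
tcp_pos: [0.5364, 0.1514, 0.2332]
tool_rot: [-0.898, 1.387, 0.894]
wrist_force: [-4.0, 0.3, 8.4]
grip_width: 0.221
t 21.8 tcp [0.5364 0.1514 0.2332] F [-3.98  0.28  8.39] g 0.221
F radial -0.5 F resist 3.95
radius now 48.3 angle 79.4
[0.02, -0.17, 0.01],[0.02, -0.33, 0.04],[0.02, -0.5, 0.07],[0.02, -0.67, 0.08],[0.02, -0.83, 0.1],[0.02, -1.0, 0.1],[0.02, -1.17, 0.11],[0.02, -1.34, 0.1],[0.02, -1.5, 0.09],[0.02, -1.67, 0.07],
```

```bash
python3 -m jog '{"xyz":[[0,-0.2,0.02],[0,-0.41,0.05],[0,-0.62,0.08],[0,-0.83,0.1],[0,-1.04,0.11],[0,-1.25,0.11],[0,-1.46,0.1],[0,-1.67,0.07],[0,-1.88,0.03],[0,-2.08,-0.01]],"spin":[0,0,0,0,0,0,0,0,0,0]}'
python3 - <<'E'
from h import *; from workcell import arm
s=arm.read_state(); info(s); frc(s,(.527,.1045)) 
table(s,(.5275,.104),2)
E
```

```text
time: 23.05
tcp_pos: [0.5544, 0.144, 0.2333]
tool_rot: [-0.897, 1.387, 0.896]
wrist_force: [-3.1, 3.2, 7.1]
grip_width: 0.223
t 23.05 tcp [0.5544 0.144  0.2333] F [-3.08  3.22  7.09] g 0.223
F radial 0.88 F resist 4.37
radius now 48.2 angle 56.0
[0.03, -0.16, -0.05],[0.03, -0.32, -0.09],[0.03, -0.49, -0.13],[0.03, -0.65, -0.18],[0.03, -0.8, -0.24],[0.03, -0.96, -0.3],[0.03, -1.12, -0.36],[0.03, -1.27, -0.43],[0.03, -1.42, -0.51],[0.03, -1.56, -0.59],
```

```bash
python3 -m jog '{"xyz":[[0,-0.2,-0.05],[0,-0.4,-0.11],[0,-0.6,-0.17],[0,-0.8,-0.24],[0,-1.0,-0.31],[0,-1.2,-0.4],[0,-1.39,-0.5],[0,-1.57,-0.6],[0,-1.75,-0.7],[0,-1.93,-0.82]],"spin":[0,0,0,0,0,0,0,0,0,0]}'
python3 - <<'E'
from h import *; from workcell import arm
s=arm.read_state(); info(s); frc(s,(.527,.1045)) 
table(s,(.5275,.104),2)
c=arm.snapshot("wrist"); cv2.imwrite("pics/w7z.png",cv2.resize(c["img"][160:340,130:330],None,fx=3,fy=3,interpolation=cv2.INTER_CUBIC))
E
```

```text
time: 24.3
tcp_pos: [0.5679, 0.1299, 0.2333]
tool_rot: [-0.896, 1.387, 0.899]
wrist_force: [-1.6, 4.2, 5.4]
grip_width: 0.223
t 24.3 tcp [0.5679 0.1299 0.2333] F [-1.6   4.17  5.4 ] g 0.223
F radial 0.84 F resist 4.38
radius now 48.0 angle 32.7
[0.03, -0.14, -0.1],[0.03, -0.27, -0.2],[0.03, -0.4, -0.3],[0.03, -0.53, -0.41],[0.03, -0.65, -0.52],[0.03, -0.77, -0.64],[0.03, -0.89, -0.76],[0.03, -1.0, -0.88],[0.03, -1.11, -1.01],[0.03, -1.21, -1.15],
```

View pics/w7z.png

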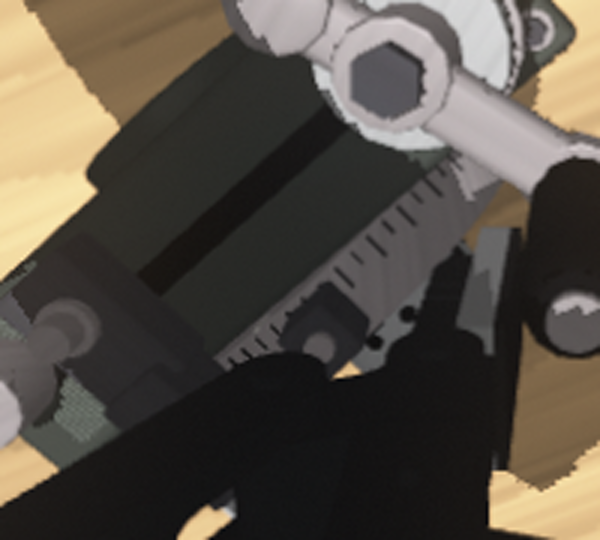

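```bash
python3 -m jog '{"xyz":[[0,-0.14,-0.1],[0,-0.27,-0.2],[0,-0.4,-0.3],[0,-0.53,-0.41],[0,-0.65,-0.52],[0,-0.77,-0.64],[0,-0.89,-0.76],[0,-1.0,-0.88],[0,-1.11,-1.01],[0,-1.21,-1.15]],"spin":[0,0,0,0,0,0,0,0,0,0]}'
python3 - <<'E'
from h import *; from workcell import arm
s=arm.read_state(); info(s); frc(s,(.527,.1045)) 
table(s,(.5275,.104),2)
E
```

```text
time: 25.6
tcp_pos: [0.5744, 0.1144, 0.2333]
tool_rot: [-0.896, 1.387, 0.899]
wrist_force: [-1.6, 5.1, 4.9]
grip_width: 0.221
t 25.6 tcp [0.5744 0.1144 0.2333] F [-1.56  5.05  4.94] g 0.221
F radial -0.5 F resist 5.26
radius now 48.0 angle 12.5
[0.03, -0.1, -0.14],[0.03, -0.19, -0.28],[0.03, -0.28, -0.42],[0.03, -0.36, -0.56],[0.03, -0.44, -0.71],[0.03, -0.51, -0.86],[0.03, -0.58, -1.02],[0.03, -0.64, -1.17],[0.03, -0.69, -1.33],[0.03, -0.74, -1.49],
```

```bash
python3 -m jog '{"xyz":[[0,-0.1,-0.14],[0,-0.19,-0.28],[0,-0.28,-0.42],[0,-0.36,-0.56],[0,-0.44,-0.71],[0,-0.51,-0.86],[0,-0.58,-1.02],[0,-0.64,-1.17],[0,-0.69,-1.33],[0,-0.74,-1.49]],"spin":[0,0,0,0,0,0,0,0,0,0]}'
python3 - <<'E'
from h import *; from workcell import arm
s=arm.read_state(); info(s); frc(s,(.527,.1045)) 
table(s,(.5275,.104),2)
E
```

```text
time: 26.85
tcp_pos: [0.575, 0.0976, 0.2333]
tool_rot: [-0.896, 1.387, 0.899]
wrist_force: [-2.0, 5.1, 3.6]
grip_width: 0.22
t 26.85 tcp [0.575  0.0976 0.2333] F [-1.98  5.14  3.57] g 0.22
F radial -2.69 F resist 4.81
radius now 48.0 angle -7.6
[0.03, -0.05, -0.16],[0.03, -0.09, -0.32],[0.03, -0.12, -0.49],[0.03, -0.15, -0.65],[0.03, -0.17, -0.82],[0.03, -0.18, -0.99],[0.03, -0.19, -1.15],[0.03, -0.2, -1.32],[0.04, -0.19, -1.49],[0.04, -0.19, -1.66],
```

```bash
python3 -m jog '{"xyz":[[0,-0.06,-0.2],[0,-0.1,-0.41],[0,-0.14,-0.62],[0,-0.17,-0.82],[0,-0.19,-1.03],[0,-0.2,-1.24],[0,-0.2,-1.45],[0,-0.19,-1.66],[0,-0.17,-1.87],[0,-0.14,-2.07]],"spin":[0,0,0,0,0,0,0,0,0,0]}'
python3 - <<'E'
from h import *; from workcell import arm
s=arm.read_state(); info(s); frc(s,(.527,.1045)) 
table(s,(.5275,.104),2)
c=arm.snapshot("wrist"); cv2.imwrite("pics/w8z.png",cv2.resize(c["img"][160:340,130:330],None,fx=3,fy=3,interpolation=cv2.INTER_CUBIC))
E
```

```text
time: 28.1
tcp_pos: [0.5681, 0.0785, 0.2333]
tool_rot: [-0.896, 1.386, 0.899]
wrist_force: [1.6, 7.7, 0.5]
grip_width: 0.218
t 28.1 tcp [0.5681 0.0785 0.2333] F [1.6  7.68 0.53] g 0.218
F radial -2.76 F resist 7.34
radius now 47.9 angle -32.2
[0.03, 0.02, -0.17],[0.03, 0.05, -0.33],[0.03, 0.09, -0.49],[0.04, 0.13, -0.66],[0.04, 0.18, -0.82],[0.04, 0.24, -0.97],[0.04, 0.3, -1.13],[0.04, 0.36, -1.28],[0.04, 0.44, -1.44],[0.04, 0.51, -1.58],
```

View pics/w8z.png

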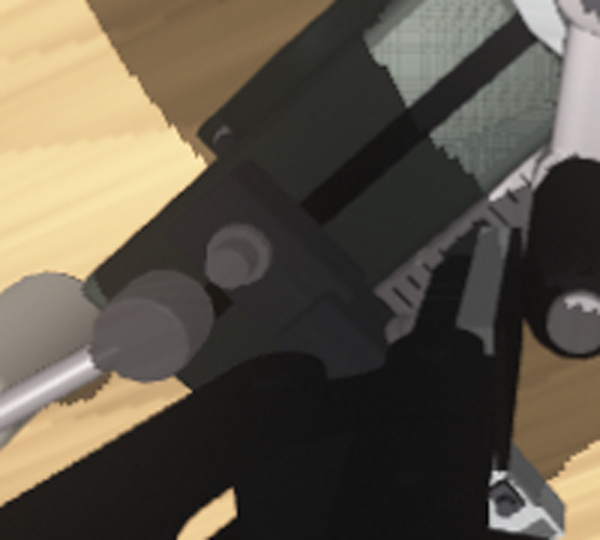

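Resistance has risen from about 4.5 N to 7.3 N, so this looks like contact. I'll go 10° further to confirm it.

```bash
python3 -m jog '{"xyz":[[0,0.02,-0.1],[0,0.04,-0.2],[0,0.06,-0.29],[0,0.08,-0.39],[0,0.1,-0.48],[0,0.12,-0.56],[0,0.14,-0.64],[0,0.16,-0.72],[0,0.18,-0.8],[0,0.2,-0.87]],"spin":[0,0,0,0,0,0,0,0,0,0]}'
python3 - <<'E'
from h import *; from workcell import arm
s=arm.read_state(); info(s); frc(s,(.527,.1045)) 
table(s,(.5275,.104),2)
E
```

```text
time: 29.4
tcp_pos: [0.563, 0.0718, 0.2333]
tool_rot: [-0.896, 1.385, 0.9]
wrist_force: [3.6, 8.6, 0.3]
grip_width: 0.224
t 29.4 tcp [0.563  0.0718 0.2333] F [3.61 8.63 0.33] g 0.224
F radial -3.13 F resist 8.81
radius now 47.9 angle -42.2
[0.04, 0.05, -0.16],[0.04, 0.11, -0.32],[0.04, 0.18, -0.47],[0.04, 0.25, -0.62],[0.04, 0.32, -0.77],[0.04, 0.41, -0.92],[0.04, 0.49, -1.06],[0.04, 0.59, -1.2],[0.04, 0.68, -1.34],[0.05, 0.78, -1.47],
```

```bash
python3 -m jog '{"xyz":[[0,0,0],[0,0,0],[0,0,0],[0,0,0],[0,0,0],[0,0,0],[-1,0,0],[-4,0,0],[-8,0,0],[-11,0,0]],"spin":[0,0,0,0,0,0,0,0,0,0]}' 1
python3 - <<'E'
from h import *; from workcell import arm
s=arm.read_state(); info(s)
for n in ("scene","top","wrist"):
    c=arm.snapshot(n); pickle.dump(c,open(f"pics/{n}9.pkl","wb")); cv2.imwrite(f"pics/{n}9.png",c["img"])
    if n=="scene": cv2.imwrite("pics/s9z.png",cv2.resize(c["img"][150:300,230:390],None,fx=4,fy=4,interpolation=cv2.INTER_CUBIC))
T=pickle.load(open("pics/top9.pkl","rb"));S=pickle.load(open("pics/scene9.pkl","rb"))
print(dark(T,(380,182,20,20)),dark(S,(248,208,24,24)))
E
```

```text
time: 30.65
tcp_pos: [0.5638, 0.072, 0.3457]
tool_rot: [-0.896, 1.384, 0.899]
wrist_force: [-0.2, -0.4, -0.0]
grip_width: 0.995
t 30.65 tcp [0.5638 0.072  0.3457] F [-0.2  -0.45 -0.04] g 0.995
[(np.int32(55), array([390.76363636, 191.72727273]), [387, 188, 9, 9])] [(np.int32(84), array([260.20238095, 219.44047619]), [255, 215, 11, 10])]
```

View pics/s9z.png

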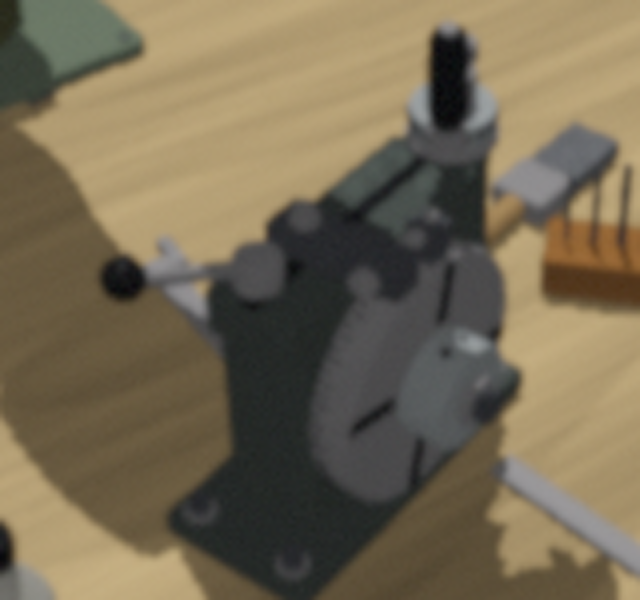

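View pics/wrist9.png

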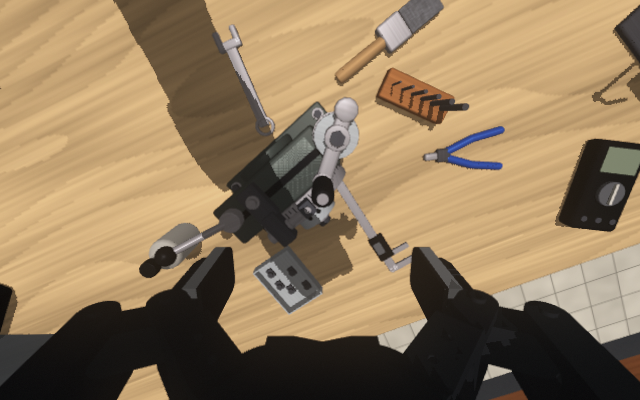

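```bash
python3 - <<'E'
from h import *
c=pickle.load(open("pics/wrist9.pkl","rb")); cv2.imwrite("pics/w9z.png",cv2.resize(c["img"][150:290,130:350],None,fx=3.6,fy=3.6,interpolation=cv2.INTER_CUBIC))
E
```

```text
(no output)
```

View pics/w9z.png

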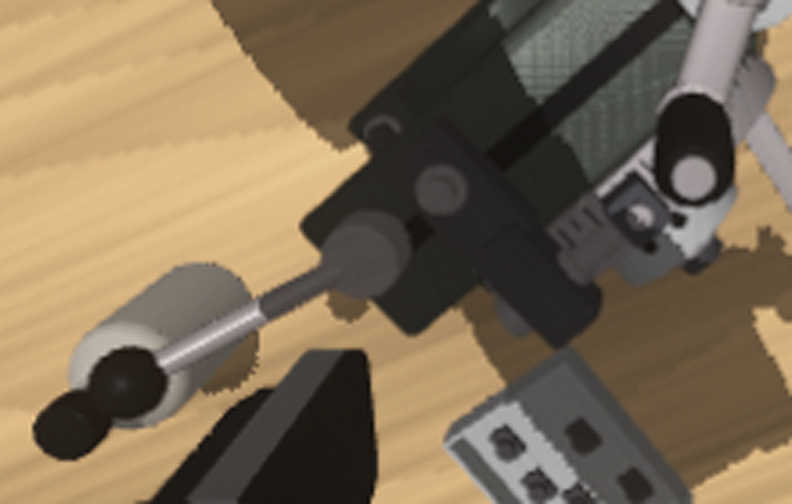

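```bash
python3 - <<'E'
from h import *; from workcell import arm
c=pickle.load(open("pics/wrist9.pkl","rb"));T=pickle.load(open("pics/top9.pkl","rb"))
g=lambda p:(130+p[0]/3.6,150+p[1]/3.6)
B=onz(c,g((128,382)),.214);print("ball",B,onz(T,(390.76,191.7),.214)); 
for z in (.19,.2,.205):
  H=onz(c,g((372,255)),z); print(z,"hub",H,np.linalg.norm((B-H)[:2]),onz(T,(359.5,194.5),z))
s=arm.read_state(); 
print(rel(s,[.571,-.12,.30]),rel(s,[.571,-.12,.20]))
E
```

```text
ball [ 0.56942714 -0.11845201  0.214     ] [ 0.57045686 -0.11992409  0.214     ]
0.19 hub [ 0.56826734 -0.0415824   0.19      ] 0.07687836264686221 [ 0.56803479 -0.04909767  0.19      ]
0.2 hub [ 0.56616119 -0.03716685  0.2       ] 0.08135075173960932 [ 0.56637011 -0.04813704  0.2       ]
0.205 hub [ 0.56510811 -0.03495907  0.205     ] 0.08360457900054025 [ 0.56553777 -0.04765672  0.205     ]
[  4.5058315   -8.42376159 -17.26093433] [ 14.50571859  -8.46025558 -17.23049791]
```

```bash
python3 -m jog '{"xyz":[[0,-2,-3],[0,-4,-7],[0,-6,-11],[0,-7.5,-14.5],[0,-8.4,-17.2],[1,-8.4,-17.2],[2,-8.4,-17.2],[2,-8.4,-17.2],[2,-8.4,-17.2],[2,-8.4,-17.2]],"spin":[9,18,27,36,45,54,63,63,63,63]}' 1
python3 - <<'E'
from h import *; from workcell import arm
c=arm.snapshot("wrist"); pickle.dump(c,open("pics/w10.pkl","wb")); cv2.imwrite("pics/w10.png",c["img"]); s=arm.read_state(); print(np.round(info(s),3)); print(np.round(s["q"],2))
print(rel(s,[.5705,-.1195,.197]))
E
```

```text
time: 32.05
tcp_pos: [0.5712, -0.1193, 0.3253]
tool_rot: [-0.045, 1.575, 0.043]
wrist_force: [0.9, 0.1, -0.2]
grip_width: 0.996
t 32.1 tcp [ 0.5712 -0.1193  0.3253] F [0.24 0.51 0.98] g 1.0
[[-0.004 -0.056  0.998]
 [-0.001  0.998  0.056]
 [-1.    -0.001 -0.004]]
[ 0.01  0.64  0.31  1.22 -0.19  1.31  0.37]
[ 1.28283165e+01  4.08535750e-04 -1.62577881e-02]
```

View pics/w10.png

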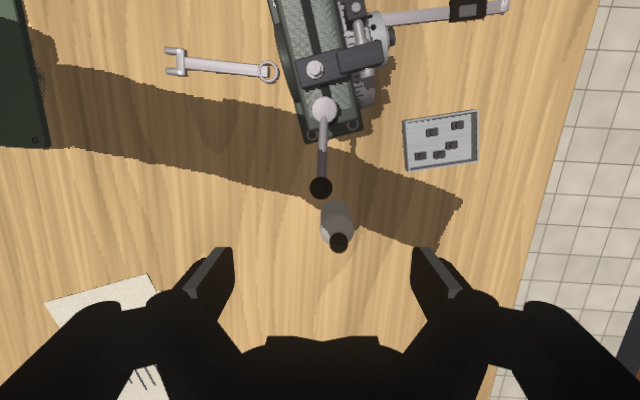

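```bash
python3 - <<'E'
from h import *
c=pickle.load(open("pics/w10.pkl","rb")); print(onz(c,(320.5,188),.214),onz(c,(324,109),.195),onz(c,(324,109),.205))
E
python3 -m jog '{"xyz":[[2,0,0],[4.5,0,0],[7,0,0],[9.5,0,0],[11.5,0,0],[12.6,0,0],[12.8,0,0],[12.8,0,0],[12.8,0,0],[12.8,0,0]],"spin":[0,0,0,0,0,0,0,0,0,0]}' 1
python3 - <<'E'
from h import *; from workcell import arm
c=arm.snapshot("wrist"); pickle.dump(c,open("pics/w11.pkl","wb")); cv2.imwrite("pics/w11.png",c["img"]); s=arm.read_state(); info(s)
E
```

```text
[ 0.56924203 -0.11910474  0.214     ] [ 0.56843378 -0.04654948  0.195     ] [ 0.56841494 -0.04663226  0.205     ]
time: 33.35
tcp_pos: [0.5708, -0.1195, 0.1976]
tool_rot: [-0.045, 1.574, 0.043]
wrist_force: [0.2, -0.7, 0.8]
grip_width: 1.002
t 33.4 tcp [ 0.5707 -0.1195  0.1975] F [-0.16  0.52  0.43] g 1.0
```

View pics/w11.png

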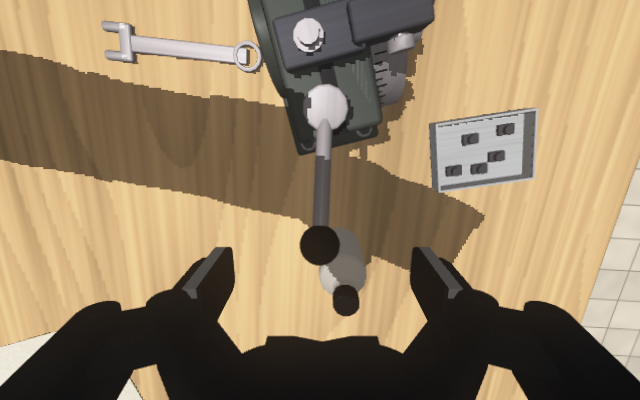

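```bash
python3 - <<'E'
from h import *; from workcell import arm
c=pickle.load(open("pics/w11.pkl","rb")); print(onz(c,(319,245),.214)); 
E
python3 -m jog '{"xyz":[[0,0,0],[0,0,0],[0,0,0],[0,0,0],[0,0,0],[0,0,0],[0,0,0],[0,0,0],[0,0,0],[0,0,0]],"spin":[0,0,0,0,0,0,0,0,0,0]}' 0 30
python3 - <<'E'
from h import *; from workcell import arm
s=arm.read_state(); info(s); c=arm.snapshot("wrist"); cv2.imwrite("pics/w12.png",c["img"][120:,120:520])
table(s,(.568,-.0475),7,rad=.072,z=.1975)
E
```

```text
[ 0.56911535 -0.11891479  0.214     ]
time: 34.65
tcp_pos: [0.5731, -0.12, 0.2003]
tool_rot: [-0.046, 1.567, 0.042]
wrist_force: [4.4, -0.1, 34.4]
grip_width: -0.005
t 34.65 tcp [ 0.5731 -0.12    0.2003] F [ 4.4  -0.06 34.38] g -0.005
radius now 72.7 angle -85.9
[0.28, 0.11, -0.88],[0.28, 0.26, -1.75],[0.27, 0.51, -2.59],[0.27, 0.87, -3.39],[0.26, 1.31, -4.15],[0.26, 1.85, -4.85],[0.26, 2.47, -5.47],[0.25, 3.16, -6.02],[0.25, 3.91, -6.47],[0.25, 4.71, -6.84],
```

View pics/w12.png

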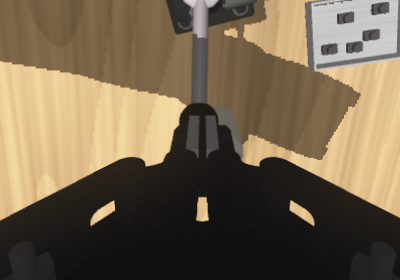

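```bash
python3 - <<'E'
from h import *; from workcell import arm
s=arm.read_state(); info(s); W=arm.snapshot("wrist"); S=arm.snapshot("scene")
def proj(c,P):
    T=np.linalg.inv(c["T"]); r,_=cv2.Rodrigues(T[:3,:3]); return np.round(cv2.projectPoints(np.array([P],float),r,T[:3,3],np.array(c["K"]),np.array(c["D"]))[0][0,0],1)
for P in (s["tcp_pos"],[.569,-.119,.214],np.array(s["tcp_pos"])+[0,0,.019]): print(proj(W,P),proj(S,P))
a=cv2.resize(W["img"][200:320,240:400],None,fx=2.4,fy=2.4,interpolation=cv2.INTER_CUBIC)
b=cv2.resize(S["img"][160:256,200:328],None,fx=3,fy=3,interpolation=cv2.INTER_CUBIC)
cv2.imwrite("pics/m13.png",np.hstack([a,b]))
E
```

```text
t 34.7 tcp [ 0.5732 -0.12    0.2003] F [ 2.5   0.84 33.95] g -0.005
[322.1 234.3] [261.4 225.1]
[314.8 242. ] [260.  218.1]
[322.3 248.4] [260.3 217.3]
```

View pics/m13.png

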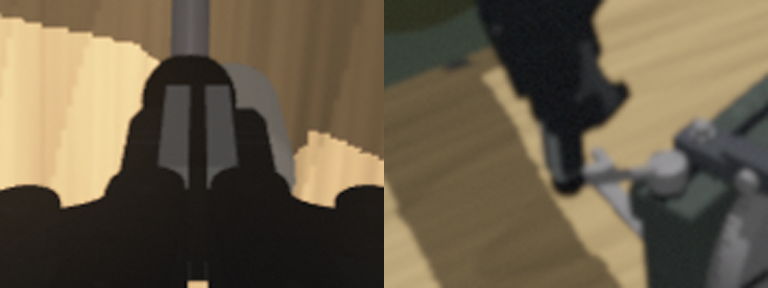

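```bash
python3 -m jog '{"xyz":[[0,0,0],[0,0,0],[0,0,0],[0,0,0],[0,0,0],[0,0,0],[0,0,0],[0,0,0],[0,0,0],[0,0,0]],"spin":[0,0,0,0,0,0,0,0,0,0]}' 1
python3 - <<'E'
from h import *; from workcell import arm
s=arm.read_state(); info(s); W=arm.snapshot("wrist"); S=arm.snapshot("scene"); pickle.dump((W,S),open("pics/14.pkl","wb"))
a=cv2.resize(W["img"][60:340,160:480],None,fx=1.2,fy=1.2)
b=cv2.resize(S["img"][160:272,200:328],None,fx=3,fy=3,interpolation=cv2.INTER_CUBIC)
cv2.imwrite("pics/m14.png",np.hstack([a,b]))
E
```

```text
time: 36.05
tcp_pos: [0.5732, -0.12, 0.2003]
tool_rot: [-0.046, 1.567, 0.042]
wrist_force: [-0.5, 0.3, -0.4]
grip_width: 1.002
t 36.05 tcp [ 0.5732 -0.12    0.2003] F [-0.51  0.34 -0.37] g 1.002
```

View pics/m14.png

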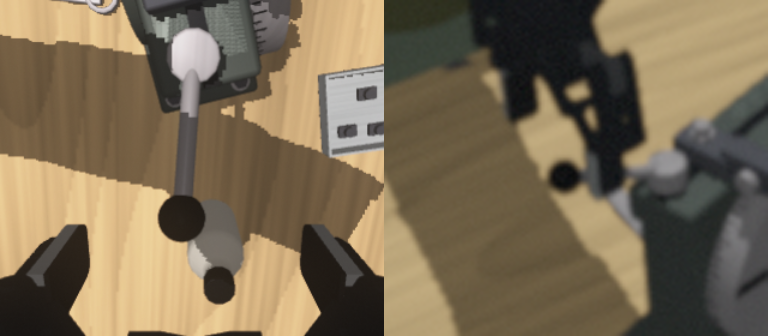

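```bash
python3 -m jog '{"xyz":[[0.3,0,-0.2],[0.8,0,-0.3],[1.4,0,-0.35],[1.9,0,-0.35],[1.9,0,-0.35],[1.9,0,-0.35],[1.9,0,-0.35],[1.9,0,-0.35],[1.9,0,-0.35],[1.9,0,-0.35]],"spin":[0,0,0,0,0,0,0,0,0,0]}' 0.45 30
python3 - <<'E'
from h import *; from workcell import arm
s=arm.read_state(); info(s); W=arm.snapshot("wrist"); S=arm.snapshot("scene"); pickle.dump((W,S),open("pics/15.pkl","wb"))
a=cv2.resize(W["img"][60:340,160:480],None,fx=1.2,fy=1.2)
b=cv2.resize(S["img"][160:272,200:328],None,fx=3,fy=3,interpolation=cv2.INTER_CUBIC)
cv2.imwrite("pics/m15.png",np.hstack([a,b]))
E
```

```text
time: 37.4
tcp_pos: [0.5697, -0.1203, 0.1813]
tool_rot: [-0.046, 1.567, 0.042]
wrist_force: [0.4, -0.2, -0.2]
grip_width: 0.453
t 37.4 tcp [ 0.5697 -0.1203  0.1813] F [ 0.41 -0.21 -0.25] g 0.453
```

View pics/m15.png

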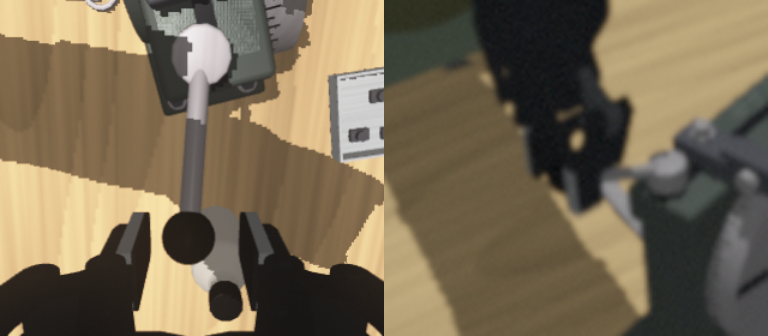

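```bash
python3 -m jog '{"xyz":[[0,0,0],[0,0,0],[0,0,0],[0,0,0],[0,0,0],[0,0,0],[0,0,0],[0,0,0],[0,0,0],[0,0,0]],"spin":[0,0,0,0,0,0,0,0,0,0]}' 0 25
python3 - <<'E'
from h import *; from workcell import arm
s=arm.read_state(); info(s)
table(s,(.567,-.0475),3.3,rad=.072,z=.1813)
E
```

```text
time: 38.75
tcp_pos: [0.5697, -0.1204, 0.1814]
tool_rot: [-0.046, 1.567, 0.042]
wrist_force: [-3.5, -1.2, 5.6]
grip_width: 0.227
t 38.75 tcp [ 0.5697 -0.1204  0.1814] F [-3.53 -1.25  5.61] g 0.227
radius now 72.9 angle -87.9
[0.0, 0.11, -0.41],[0.0, 0.16, -0.82],[0.0, 0.23, -1.23],[-0.0, 0.32, -1.64],[-0.0, 0.43, -2.04],[-0.0, 0.57, -2.43],[-0.01, 0.73, -2.81],[-0.01, 0.91, -3.18],[-0.01, 1.11, -3.55],[-0.01, 1.33, -3.9],
```

```bash
python3 -m jog '{"xyz":[[0,0.03,-0.41],[0,0.08,-0.82],[0,0.15,-1.23],[0,0.24,-1.64],[0,0.36,-2.04],[0,0.5,-2.43],[0,0.66,-2.81],[0,0.84,-3.2],[0,1.04,-3.57],[0,1.26,-3.92]],"spin":[3.3,6.6,9.9,13.2,16.5,19.8,23.1,26.4,29.7,33]}'
python3 - <<'E'
from h import *; from workcell import arm
s=arm.read_state(); info(s); frc(s,(.567,-.0475)); print(np.round(s["tool_rot"],3))
table(s,(.567,-.0475),3,rad=.0725,z=.1813)
c=arm.snapshot("wrist"); cv2.imwrite("pics/w16.png",c["img"])
E
```

```text
time: 40.0
tcp_pos: [0.5306, -0.1099, 0.1814]
tool_rot: [0.407, 1.526, -0.409]
wrist_force: [2.1, -0.6, 4.2]
grip_width: 0.231
t 40.0 tcp [ 0.5306 -0.1099  0.1814] F [ 2.09 -0.6   4.2 ] g 0.231
F radial -0.53 F resist 2.11
[ 0.407  1.526 -0.409]
radius now 72.2 angle -120.3
[0.01, -0.01, -0.38],[0.0, 0.02, -0.76],[0.0, 0.07, -1.13],[-0.0, 0.14, -1.51],[-0.0, 0.23, -1.87],[-0.01, 0.34, -2.24],[-0.01, 0.47, -2.59],[-0.01, 0.62, -2.94],[-0.01, 0.79, -3.29],[-0.01, 0.97, -3.62],
```

View pics/w16.png

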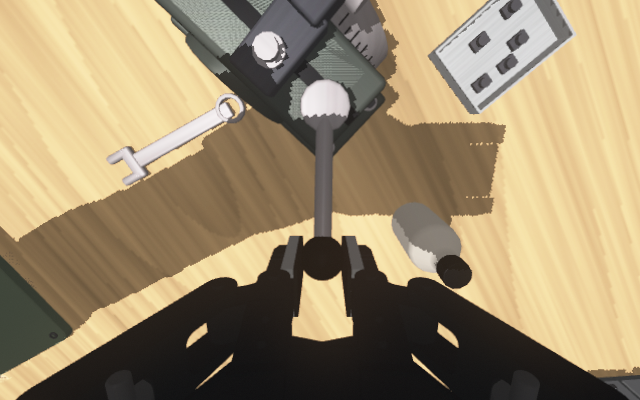

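```bash
python3 -m jog '{"xyz":[[0,0,-0.38],[0,0.02,-0.76],[0,0.07,-1.13],[0,0.14,-1.51],[0,0.23,-1.87],[0,0.34,-2.24],[0,0.45,-2.54],[0,0.56,-2.82],[0,0.68,-3.08],[0,0.78,-3.28]],"spin":[3,6,9,12,15,18,20.5,23,25.2,27]}'
python3 - <<'E'
from h import *; from workcell import arm
s=arm.read_state(); info(s); frc(s,(.567,-.0475)); print(np.round(s["tool_rot"],3))
table(s,(.567,-.0475),1,rad=.0725,z=.1813)
E
```

```text
time: 41.3
tcp_pos: [0.5062, -0.0861, 0.1813]
tool_rot: [0.776, 1.421, -0.776]
wrist_force: [5.1, 1.8, 5.4]
grip_width: 0.235
t 41.3 tcp [ 0.5062 -0.0861  0.1813] F [5.12 1.8  5.43] g 0.235
F radial -5.28 F resist 1.22
[ 0.776  1.421 -0.776]
radius now 72.0 angle -147.6
[0.0, -0.05, -0.13],[0.0, -0.04, -0.25],[-0.0, -0.04, -0.38],[-0.0, -0.03, -0.51],[-0.0, -0.02, -0.63],[-0.0, -0.0, -0.76],[-0.0, 0.01, -0.88],[-0.0, 0.03, -1.01],[-0.0, 0.05, -1.13],[-0.01, 0.07, -1.26],
```

```bash
python3 -m jog '{"xyz":[[0,0.02,-0.1],[0,0.03,-0.19],[0,0.04,-0.28],[0,0.04,-0.36],[0,0.05,-0.44],[0,0.05,-0.52],[0,0.06,-0.58],[0,0.06,-0.63],[0,0.06,-0.65],[0,0.06,-0.65]],"spin":[0.8,1.6,2.4,3.2,4,4.5,5,5,5,5]}'
python3 - <<'E'
from h import *; from workcell import arm
s=arm.read_state(); info(s); frc(s,(.567,-.0475)); print(np.round(s["tool_rot"],3))
table(s,(.567,-.0475),1,rad=.0725,z=.1813)
c=arm.snapshot("wrist"); cv2.imwrite("pics/w17.png",c["img"])
T=arm.snapshot("top"); cv2.imwrite("pics/t17.png",cv2.resize(T["img"][150:270,260:440],None,fx=4,fy=4))
E
```

```text
time: 42.55
tcp_pos: [0.5051, -0.0828, 0.1816]
tool_rot: [0.843, 1.387, -0.844]
wrist_force: [15.4, -14.7, -6.5]
grip_width: 0.232
t 42.55 tcp [ 0.5051 -0.0828  0.1816] F [ 15.42 -14.7   -6.51] g 0.232
F radial -6.13 F resist 20.4
[ 0.843  1.387 -0.844]
radius now 71.3 angle -150.3
[0.03, -0.12, -0.12],[0.02, -0.13, -0.25],[0.02, -0.12, -0.38],[0.02, -0.12, -0.5],[0.02, -0.11, -0.63],[0.02, -0.11, -0.76],[0.02, -0.1, -0.88],[0.02, -0.08, -1.01],[0.02, -0.07, -1.13],[0.01, -0.05, -1.26],
```

View pics/w17.png

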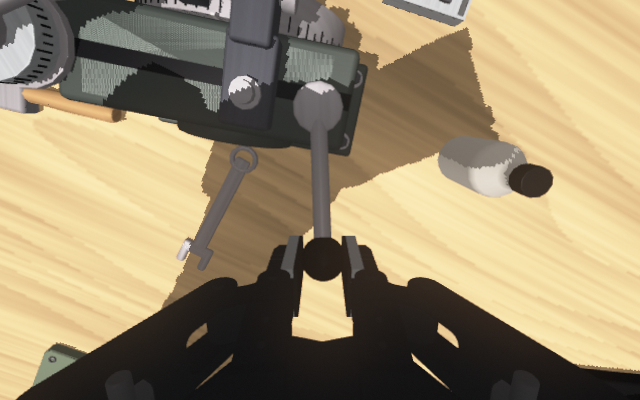

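```bash
python3 -m jog '{"xyz":[[0,0,0.1],[0,0,0.1],[0,0,0.1],[0,0,0.1],[0,0,0.1],[0,0,0.1],[-2,0,0.1],[-5,0,0.1],[-9,0,0.1],[-12,0,0.1]],"spin":[0,0,0,0,0,0,0,0,0,0]}' 0.8
python3 - <<'E'
from h import *; from workcell import arm
s=arm.read_state(); info(s)
T=arm.snapshot("top"); c=arm.snapshot("wrist"); cv2.imwrite("pics/w18.png",c["img"]); pickle.dump(c,open("pics/w18.pkl","wb")); S=arm.snapshot("scene")
cv2.imwrite("pics/m18.png",np.hstack([cv2.resize(T["img"][140:260,270:430],None,fx=2.5,fy=2.5),cv2.resize(S["img"][160:280,240:400],None,fx=2.5,fy=2.5)]))
E
```

```text
time: 43.9
tcp_pos: [0.5042, -0.0829, 0.3032]
tool_rot: [0.843, 1.386, -0.844]
wrist_force: [1.1, 1.2, -0.6]
grip_width: 0.798
t 43.9 tcp [ 0.5042 -0.0829  0.3032] F [ 1.13  1.16 -0.62] g 0.798
```

View pics/w18.png

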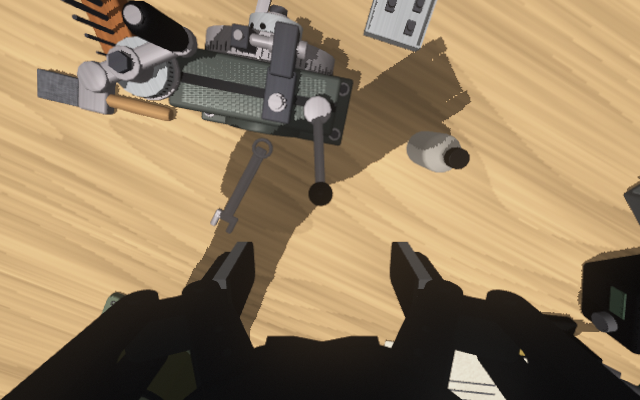

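View pics/m18.png

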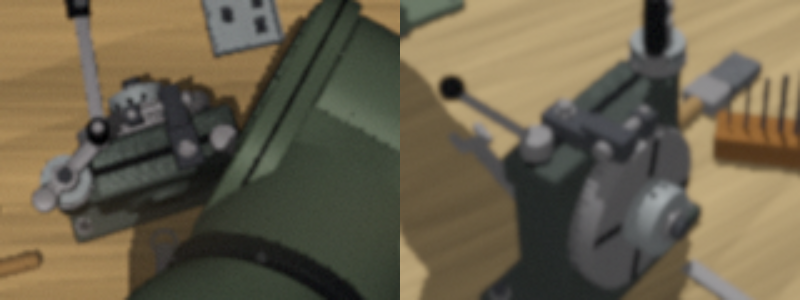

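```bash
python3 - <<'E'
from h import *
c=pickle.load(open("pics/w18.pkl","rb")); r=lambda x:np.round(x,4)
B=onz(c,(320,193.5),.214);H=onz(c,(318,107),.2);d=B-H;print(B,H,np.degrees(np.arctan2(d[1],d[0])), (B-[.567,-.0475,.214]))
a=onz(c,(180,58),.172);b=onz(c,(350,80),.172);e=a-b;print("casting y dir yaw",np.degrees(np.arctan2(-e[0],e[1])))
cv2.imwrite("pics/w18z.png",cv2.resize(c["img"][0:150,190:360],None,fx=4,fy=4,interpolation=cv2.INTER_CUBIC))
E
```

```text
[ 0.50588182 -0.08257539  0.214     ] [ 0.57093917 -0.04664834  0.2       ] -151.09091628756724 [-6.11181834e-02 -3.50753851e-02  2.77555756e-17]
casting y dir yaw 21.15991809234583
```

View pics/w18z.png

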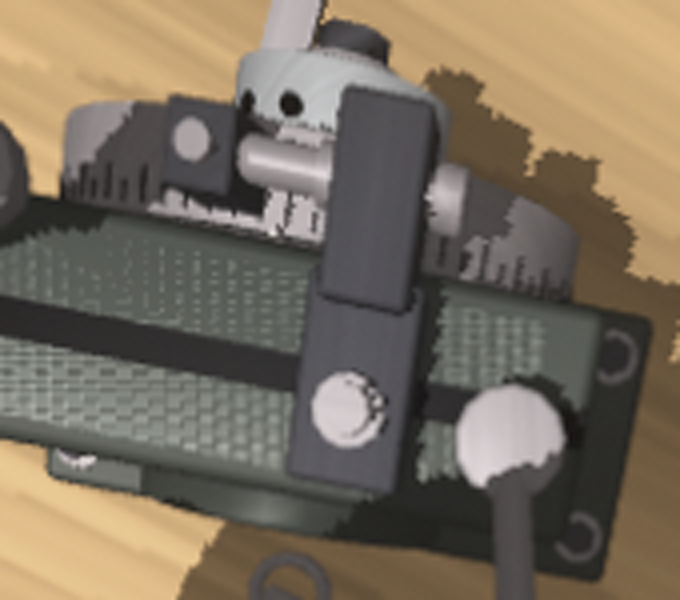

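```bash
python3 - <<'E'
from h import *
c=pickle.load(open("pics/wrist9.pkl","rb"));print(onz(c,(322.2,199.4),.272))
c=pickle.load(open("pics/w18.pkl","rb"));print(onz(c,(133.5,14.5),.272))
cv2.imwrite("pics/w18y.png",cv2.resize(c["img"][15:65,225:285],None,fx=12,fy=12,interpolation=cv2.INTER_NEAREST))
E
```

```text
[0.56433524 0.07196583 0.272     ]
[0.56437376 0.07136639 0.272     ]
```

View pics/w18y.png

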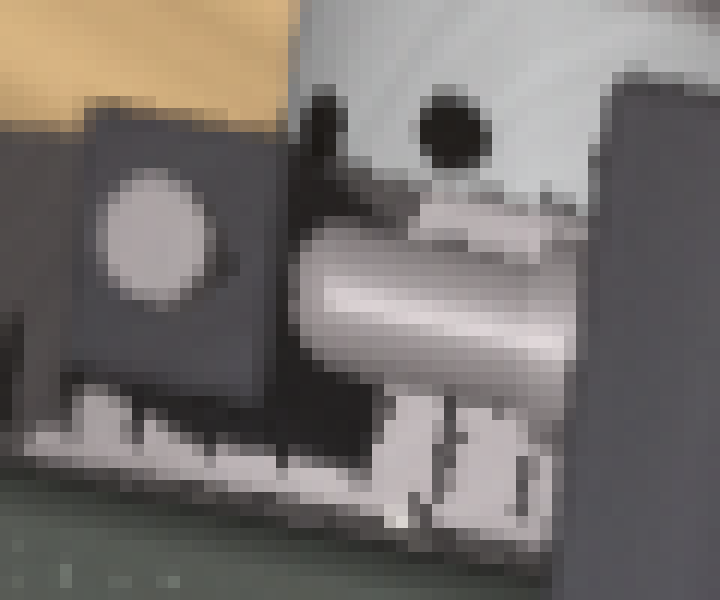

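```bash
python3 - <<'E'
from workcell import arm
print(arm.close_job()); print(arm.read_state()["time"])
E
```

```text
the job is handed in; nothing more can be done
None
the job is handed in; nothing more can be done
```

I wound the crank clockwise about 2.2 turns until the dog came up snug on the stop. I then swung the clamp lever clockwise to its end, let go, raised the hand clear and handed the job in at about 44 s. No verdict was reported.

**Dog on the stop**
- The force at the handle held at about 4.5 N while winding. It then rose to 7.3 N and 8.8 N over the last two steps, about 4.3 N over winding, so I stopped there.
- I never measured the contact force directly. Going by the figures given, it should be roughly 85 N, well under the 300 N limit.
- The handle stayed where I left it, to within about 1 mm between the pictures before and after clamping.
- The last close-up does not prove the contact by sight. It shows a dark sliver of about 1 mm between the dog's top edge and the screw tip. I took this for the face leaning back and in shadow, so the contact rests on the force readings.

**Clamp lever**
- The lever met a hard end at about 20 N. In the last picture it points at −151°, which matches fully tight.
- My last measurement of the table's heading, off a short edge, gave 21° against the 16° I had been using. That would put the angle a little past 1.35 rad, still beyond 1.22, so I relied on the hard stop.

**What went wrong on the way**
- My first grip on the ball sat too high and slipped off, with about 34 N upward on the tool. The lever did not visibly move, and a second grip 19 mm lower held.

**Bench**
- The wrist force read zero within noise after I let go. I saw nothing displaced in the pictures, but I did not measure the tools' final positions.

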